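# Gauge and sort turned spools by neck thickness

### The job

Open the gauge's gate fully, keeping its lock tab pressed while you slide it. Then, one spool at a time in any order, slide each spool's neck along the gauge's tapered slot until it wedges, see in which of the three marked bands the spool's axis has stopped, draw it back out and stand it upright in the tray bay that goes with that band before gauging the next: near bay for the band at the mouth, middle bay for the middle band, far bay for the innermost band. When all are sorted, slide the gate shut again with its tab locked, and leave the other things on the bench alone.

Things in the scene. Friction and masses are not known exactly. Their poses are not given: they have to be found in the camera images.
- gauge: Groove gauge, fixed to the bench: grey base plate 235 (x) x 100 (y) x 8 mm, origin at the centre of its underside, x along the slot from the mouth inward, z up. Two steel jaw plates lie 13 to 22 mm above the base plate (tops 30 mm over the bench) between side walls 78 mm apart; an end wall closes it 154 mm past the mouth. The base plate's first 75 mm, before the mouth, is a bare apron.
- mouth (a point): Middle of the mouth of the tapered slot between the jaws, at the jaws' top (30 mm over the bench, 42.5 mm before the gauge's origin); axes as the gauge's. The slot is 28 mm wide here, narrowing evenly to 10 mm at its end, 150 mm in (1.2 mm per 10 mm), centred on the axis. Black lines across the jaws 66 mm and 100 mm in from here part its three bands.
- apron (a point): Point on the apron's upper face (8 mm over the bench) on the slot's centre line, 48 mm before the mouth: a spool is set down here, then slid in: its foot on the base plate and under the jaws, its neck in the slot, its head above the jaws. It cannot enter or leave the slot from above, only by the mouth.
- gate (a joint): Locking gate: dark steel slider 22 (x) x 64 (y) x 14 mm high on the base plate, across the front of the mouth. 0 = closed, centred on the slot; slides to the gauge's +y, 0.080 m = fully open. About 2 N moves it, but a catch holds it at every 20 mm of travel unless the tab is kept pressed. Two ears on top, 52 mm apart inside, rise 10 mm above the tab's face: a fingertip between can push either.
- tab (a joint): Lock tab of the gate, aluminium plate 34 (y) x 20 mm between the ears, pressed straight down: 0 = up (catch in), 0.008 m = bottomed. The catch is free from 0.0045 m on; the spring takes 3 N at first, 6 N at the bottom, and lifts the tab when let go. Over a lug of the catch it stays half down until the gate is shifted a little.
- tab_top (a point): Centre of the tab's upper face, 30 mm over the bench when up; moves with gate and tab. Gate closed: on the slot's centre line, 15 mm before the mouth.
- tray: Grey plastic tray fixed to the bench, 222 (x) x 150 (y) x 25 mm, walls and floor 5 mm; origin at the centre of its underside. Two partitions make three bays in a row along its x, each 67 mm (x) by 140 mm (y) inside, centred at x = -72, 0, +72 mm: near, middle and far as seen from the robot. Each bay has room for two spools side by side along y.
- spool_1_center (a point): A turned steel spool (absent in some starts), upright on the bench, 62 mm tall, 0.3 kg: foot disc 50 mm across, 10 mm high; neck 26 mm high; head 26 mm across, 26 mm high. All alike save the neck, 13 to 23 mm across, not known beforehand. The point is on its axis, half-way up (31 mm over its underside, 18 mm under the head's middle); z is its axis.
- spool_2_center (a point): A turned steel spool (absent in some starts), upright on the bench, 62 mm tall, 0.3 kg: foot disc 50 mm across, 10 mm high; neck 26 mm high; head 26 mm across, 26 mm high. All alike save the neck, 13 to 23 mm across, not known beforehand. The point is on its axis, half-way up (31 mm over its underside, 18 mm under the head's middle); z is its axis.
- spool_3_center (a point): A turned steel spool (absent in some starts), upright on the bench, 62 mm tall, 0.3 kg: foot disc 50 mm across, 10 mm high; neck 26 mm high; head 26 mm across, 26 mm high. All alike save the neck, 13 to 23 mm across, not known beforehand. The point is on its axis, half-way up (31 mm over its underside, 18 mm under the head's middle); z is its axis.
- spool_4_center (a point): A turned steel spool (absent in some starts), upright on the bench, 62 mm tall, 0.3 kg: foot disc 50 mm across, 10 mm high; neck 26 mm high; head 26 mm across, 26 mm high. All alike save the neck, 13 to 23 mm across, not known beforehand. The point is on its axis, half-way up (31 mm over its underside, 18 mm under the head's middle); z is its axis.
- spool_5_center (a point): A turned steel spool (absent in some starts), upright on the bench, 62 mm tall, 0.3 kg: foot disc 50 mm across, 10 mm high; neck 26 mm high; head 26 mm across, 26 mm high. All alike save the neck, 13 to 23 mm across, not known beforehand. The point is on its axis, half-way up (31 mm over its underside, 18 mm under the head's middle); z is its axis.
- spool_6_center (a point): A turned steel spool (absent in some starts), upright on the bench, 62 mm tall, 0.3 kg: foot disc 50 mm across, 10 mm high; neck 26 mm high; head 26 mm across, 26 mm high. All alike save the neck, 13 to 23 mm across, not known beforehand. The point is on its axis, half-way up (31 mm over its underside, 18 mm under the head's middle); z is its axis.
- screwdriver: A screwdriver, on the bench, not part of the job; origin at its underside. Leave it alone.
- wrench: A wrench, 12 mm or so thick, on the bench, not part of the job; origin at its underside. Leave it alone.
- bearing: A ball-bearing ring 40 mm across, 12 mm high, on the bench, not part of the job; origin at its underside. Leave it alone.
- oil: A small oil bottle, 52 mm across, 130 mm tall, on the bench, not part of the job; origin at its underside. Leave it alone.
- grease: A grease jar, 70 mm across, 60 mm tall, on the bench, not part of the job; origin at its underside. Leave it alone.
- sleeve: A dark steel tool sleeve, 38 mm across, 90 mm tall, on the bench, not part of the job; origin at its underside. Leave it alone.
- hammer: A hammer, on the bench, not part of the job; origin at its underside. Leave it alone.
Things that resemble listed ones, but are neither listed nor needed, are in the scene too. What is shaped like the part that bears spool_4_center but brown, pink or yellow is not meant.

How it is judged (in metres and radians):
On the way, in this order (a step that is already met when the one before it is completed fails the run):
1. the gate is opened, clear of the mouth (value of joint gate above 0.068 m), for 0.2 s.
2. a first spool is wedged in the slot (((x of spool_1_center in the frame of gauge between 0.0715 and 0.115 m and z of spool_1_center in the frame of gauge between 0.03 and 0.047 m and y of spool_1_center in the frame of gauge between -0.01 and 0.01 m) or (x of spool_2_center in the frame of gauge between 0.0648 and 0.115 m and z of spool_2_center in the frame of gauge between 0.03 and 0.047 m and y of spool_2_center in the frame of gauge between -0.01 and 0.01 m) or (x of spool_3_center in the frame of gauge between 0.0382 and 0.115 m and z of spool_3_center in the frame of gauge between 0.03 and 0.047 m and y of spool_3_center in the frame of gauge between -0.01 and 0.01 m) or (x of spool_4_center in the frame of gauge between 0.0315 and 0.115 m and z of spool_4_center in the frame of gauge between 0.03 and 0.047 m and y of spool_4_center in the frame of gauge between -0.01 and 0.01 m) or (x of spool_5_center in the frame of gauge between 0.0015 and 0.115 m and z of spool_5_center in the frame of gauge between 0.03 and 0.047 m and y of spool_5_center in the frame of gauge between -0.01 and 0.01 m) or (x of spool_6_center in the frame of gauge between -0.0052 and 0.115 m and z of spool_6_center in the frame of gauge between 0.03 and 0.047 m and y of spool_6_center in the frame of gauge between -0.01 and 0.01 m))), for 0.2 s.
3. with a spool in the tray, another one is wedged in the slot (((x of spool_1_center in the frame of tray between -0.105 and 0.105 m and y of spool_1_center in the frame of tray between -0.06 and 0.06 m and z of spool_1_center in the frame of tray below 0.043 m) or (x of spool_2_center in the frame of tray between -0.105 and 0.105 m and y of spool_2_center in the frame of tray between -0.06 and 0.06 m and z of spool_2_center in the frame of tray below 0.043 m) or (x of spool_3_center in the frame of tray between -0.105 and 0.105 m and y of spool_3_center in the frame of tray between -0.06 and 0.06 m and z of spool_3_center in the frame of tray below 0.043 m) or (x of spool_4_center in the frame of tray between -0.105 and 0.105 m and y of spool_4_center in the frame of tray between -0.06 and 0.06 m and z of spool_4_center in the frame of tray below 0.043 m) or (x of spool_5_center in the frame of tray between -0.105 and 0.105 m and y of spool_5_center in the frame of tray between -0.06 and 0.06 m and z of spool_5_center in the frame of tray below 0.043 m) or (x of spool_6_center in the frame of tray between -0.105 and 0.105 m and y of spool_6_center in the frame of tray between -0.06 and 0.06 m and z of spool_6_center in the frame of tray below 0.043 m)) and ((x of spool_1_center in the frame of gauge between 0.0715 and 0.115 m and z of spool_1_center in the frame of gauge between 0.03 and 0.047 m and y of spool_1_center in the frame of gauge between -0.01 and 0.01 m) or (x of spool_2_center in the frame of gauge between 0.0648 and 0.115 m and z of spool_2_center in the frame of gauge between 0.03 and 0.047 m and y of spool_2_center in the frame of gauge between -0.01 and 0.01 m) or (x of spool_3_center in the frame of gauge between 0.0382 and 0.115 m and z of spool_3_center in the frame of gauge between 0.03 and 0.047 m and y of spool_3_center in the frame of gauge between -0.01 and 0.01 m) or (x of spool_4_center in the frame of gauge between 0.0315 and 0.115 m and z of spool_4_center in the frame of gauge between 0.03 and 0.047 m and y of spool_4_center in the frame of gauge between -0.01 and 0.01 m) or (x of spool_5_center in the frame of gauge between 0.0015 and 0.115 m and z of spool_5_center in the frame of gauge between 0.03 and 0.047 m and y of spool_5_center in the frame of gauge between -0.01 and 0.01 m) or (x of spool_6_center in the frame of gauge between -0.0052 and 0.115 m and z of spool_6_center in the frame of gauge between 0.03 and 0.047 m and y of spool_6_center in the frame of gauge between -0.01 and 0.01 m))), for 0.2 s.
4. the last spool is wedged in the slot, all others being in the tray (((x of spool_1_center in the frame of gauge between 0.0715 and 0.115 m and z of spool_1_center in the frame of gauge between 0.03 and 0.047 m and y of spool_1_center in the frame of gauge between -0.01 and 0.01 m) or (x of spool_2_center in the frame of gauge between 0.0648 and 0.115 m and z of spool_2_center in the frame of gauge between 0.03 and 0.047 m and y of spool_2_center in the frame of gauge between -0.01 and 0.01 m) or (x of spool_3_center in the frame of gauge between 0.0382 and 0.115 m and z of spool_3_center in the frame of gauge between 0.03 and 0.047 m and y of spool_3_center in the frame of gauge between -0.01 and 0.01 m) or (x of spool_4_center in the frame of gauge between 0.0315 and 0.115 m and z of spool_4_center in the frame of gauge between 0.03 and 0.047 m and y of spool_4_center in the frame of gauge between -0.01 and 0.01 m) or (x of spool_5_center in the frame of gauge between 0.0015 and 0.115 m and z of spool_5_center in the frame of gauge between 0.03 and 0.047 m and y of spool_5_center in the frame of gauge between -0.01 and 0.01 m) or (x of spool_6_center in the frame of gauge between -0.0052 and 0.115 m and z of spool_6_center in the frame of gauge between 0.03 and 0.047 m and y of spool_6_center in the frame of gauge between -0.01 and 0.01 m)) and ((x of spool_1_center in the frame of tray between -0.105 and 0.105 m and y of spool_1_center in the frame of tray between -0.06 and 0.06 m and z of spool_1_center in the frame of tray below 0.043 m) or (x of spool_1_center in the frame of gauge between 0.0715 and 0.115 m and z of spool_1_center in the frame of gauge between 0.03 and 0.047 m and y of spool_1_center in the frame of gauge between -0.01 and 0.01 m)) and ((x of spool_2_center in the frame of tray between -0.105 and 0.105 m and y of spool_2_center in the frame of tray between -0.06 and 0.06 m and z of spool_2_center in the frame of tray below 0.043 m) or (x of spool_2_center in the frame of gauge between 0.0648 and 0.115 m and z of spool_2_center in the frame of gauge between 0.03 and 0.047 m and y of spool_2_center in the frame of gauge between -0.01 and 0.01 m)) and ((x of spool_3_center in the frame of tray between -0.105 and 0.105 m and y of spool_3_center in the frame of tray between -0.06 and 0.06 m and z of spool_3_center in the frame of tray below 0.043 m) or (x of spool_3_center in the frame of gauge between 0.0382 and 0.115 m and z of spool_3_center in the frame of gauge between 0.03 and 0.047 m and y of spool_3_center in the frame of gauge between -0.01 and 0.01 m)) and ((x of spool_4_center in the frame of tray between -0.105 and 0.105 m and y of spool_4_center in the frame of tray between -0.06 and 0.06 m and z of spool_4_center in the frame of tray below 0.043 m) or (x of spool_4_center in the frame of gauge between 0.0315 and 0.115 m and z of spool_4_center in the frame of gauge between 0.03 and 0.047 m and y of spool_4_center in the frame of gauge between -0.01 and 0.01 m)) and ((x of spool_5_center in the frame of tray between -0.105 and 0.105 m and y of spool_5_center in the frame of tray between -0.06 and 0.06 m and z of spool_5_center in the frame of tray below 0.043 m) or (x of spool_5_center in the frame of gauge between 0.0015 and 0.115 m and z of spool_5_center in the frame of gauge between 0.03 and 0.047 m and y of spool_5_center in the frame of gauge between -0.01 and 0.01 m)) and ((x of spool_6_center in the frame of tray between -0.105 and 0.105 m and y of spool_6_center in the frame of tray between -0.06 and 0.06 m and z of spool_6_center in the frame of tray below 0.043 m) or (x of spool_6_center in the frame of gauge between -0.0052 and 0.115 m and z of spool_6_center in the frame of gauge between 0.03 and 0.047 m and y of spool_6_center in the frame of gauge between -0.01 and 0.01 m))), for 0.2 s.
At the end, for the whole second after the job is handed in: Every spool stands upright (within 0.15 rad), at rest on the floor of the bay of its band, its axis within 20 mm of the bay's middle along the row and 60 mm across; the gate is closed (within 6 mm) with its tab up (within 2.5 mm) (x of spool_1_center in the frame of tray between 0.052 and 0.092 m and y of spool_1_center in the frame of tray between -0.06 and 0.06 m and z of each of spool_1_center, spool_2_center, spool_3_center, spool_4_center, spool_5_center, spool_6_center in the frame of tray below 0.043 m and angle between each of spool_1_center, spool_2_center, spool_3_center, spool_4_center, spool_5_center, spool_6_center's own z axis and vertical below 0.15 rad and linear speed of each of spool_1, spool_2, spool_3, spool_4, spool_5, spool_6 below 0.02 m/s and x of spool_2_center in the frame of tray between 0.052 and 0.092 m and y of spool_2_center in the frame of tray between -0.06 and 0.06 m and x of spool_3_center in the frame of tray between -0.02 and 0.02 m and y of spool_3_center in the frame of tray between -0.06 and 0.06 m and x of spool_4_center in the frame of tray between -0.02 and 0.02 m and y of spool_4_center in the frame of tray between -0.06 and 0.06 m and x of spool_5_center in the frame of tray between -0.092 and -0.052 m and y of spool_5_center in the frame of tray between -0.06 and 0.06 m and x of spool_6_center in the frame of tray between -0.092 and -0.052 m and y of spool_6_center in the frame of tray between -0.06 and 0.06 m and value of joint gate below 0.006 m and value of joint tab below 0.0025 m); the robot touches nothing.
It fails at once if one of the other things on the bench (screwdriver, wrench, bearing, bottle, jar, sleeve, hammer) is pushed more than 3 cm from its place (distance of any of screwdriver, wrench, bearing, oil, grease, sleeve, hammer from where it was at the start of the episode above 0.03 m).
Of spool_1, spool_2, spool_3, spool_4, spool_5, spool_6 only 3 to 4 are there at a start; the rules pass over those that are not, and their reading is None.
At some moment in a run one of spool_1, spool_2, spool_3, spool_4, spool_5, spool_6 may be knocked a few centimetres aside while the robot is not near it.
It also fails if it takes over 210 s, if anything falls off the work surface, if the arm or the gripper's body presses on something with over 40 N, if the wrist force passes 120 N, or if a joint passes its speed limit or range.

### The arm

A 6-joint arm with a two-finger parallel gripper is mounted at the origin on the work surface. World frame = base frame: x ahead of the robot, y to its left, z up, the work surface at z = 0. Lengths are in m, angles in degrees, forces in N, time in s.
With the tool pointing down it reaches from about 0.4 to 0.825 m from the base axis. Payload 7 kg.
Tool frame: the origin (TCP) lies on the centre line of the jaws, within the pads' length; the fingertips stand 19 mm ahead of it and the grasp point (between the pads) is the TCP; z points along the fingers, y is the line along which they close (so a half turn about z gives the same grasp; the last joint's range is limited). The gripper opens to 88 mm and grips with 3 to 60 N. Pads are 19 mm wide; open, the fingers measure 130 mm over their backs; the gripper's body (78 mm by 193 mm) begins 47 mm behind the grasp point.
Start: joints at [89.444, 20.546, 0.682, 0, -70.136, -16.507], TCP at [0.198, 0.645, 0.246] pointing down, gripper open.
Joint ranges: [-176.03, 176.03], [-82.01, 121.73], [-58.28, 71.71], [-173.87, 95.51], [-174.79, -0.11], [-173.66, 173.66]. Speed limits (degrees/s): [136.94, 136.94, 172.46, 180, 180, 180].

### API

Orientations are given as [roll, pitch, yaw] about the fixed x, y, z axes, in that order (R = Rz(yaw) Ry(pitch) Rx(roll)).
In Python, from plant import * gives the robot as it stands. The module is installed in compiled form; this text tells all that it offers.
- The arm moves only by the tool play_rows, never from a script. Its argument "deltas" is a list of rows, each a list of 6 numbers: the shift along the world's x, y, z scaled (see below), then the turn, a rotation vector about the world's x, y, z scaled (see below). A call has 1 to 10 rows; each row shifts and turns the commanded pose from where the row before left it; what a row does not reach is not made up. The controller multiplies each number of a shift by 800 mm and each number of a turn by 180 degrees. A row lasts 1/10 s, in which the tool goes at most 50 mm and 8.59 degrees, less where a joint would pass 70% of its speed; a pose out of reach is approached as far as the arm can. A call with a number of a shift or a turn outside -1 to 1 is refused whole. A call with a gripper value outside its range is refused whole. "gripper" is the gripper command: -1 is shut, 1 is fully open, values between are in proportion, set as the call begins (left out, the last holds). The fingers move at their own pace and stop on an object; the grip force is fixed at half the most. Time passes only in rows, so rows that do not move let the fingers close. It gives the time, the measured TCP pose, the force, the opening and the grip force at its end, in the units of the state.
- get_obs(): the state, without advancing time (a new reading comes with each control period).
- snapshot(name): name is "scene" or "top" or "wrist"; returns (picture, depth): 400x640x3 uint8, blue, green, red; 400x640 float32, m along the optical axis (not along the pixel's ray), 0 where there is no reading.
- camera_model(name): a dict with "fx", "fy", "cx", "cy" (pixels), "world_to_cam" (4x4, takes a point from world to camera coordinates). Camera axes: x right, y down, z forward; pixel columns grow to the right and rows downward; lengths in m; the calibration is good to about 2 mm. The wrist camera is an equidistant fisheye: a pixel r from the principal point sees the ray r / f radians off the axis. A picture is of the moment at which its call begins: read the wrist's pose just before it. camera_model takes no time and is no camera call; for the wrist camera it gives the pose at the moment of the call.
- close_job(): hands the job in; it is judged then, once.
The state is a dict: "clock": time; "joint_pos": joint angles; "qvel": joint speeds; "tau": joint torques, N m; "tool_pos": TCP position; "orientation": TCP orientation; "force": force on the tool from outside, world axes, zero at the start; "moment": the same for the moment, N m; "opening": finger opening in m; "gripper_force": force on a finger pad.
Only numpy, scipy, OpenCV 4.12 (cv2) and the standard library are available. Lean on these libraries where they do the work, as an engineer would, in place of code of your own. Each camera call takes 0.05 s, during which the arm holds its last target. There are 200 camera calls.

## Working session

There is one attempt and no reset: what is moved stays moved. The work goes in short steps, Python scripts to look and compute and a tool call to move; the robot and the scene stay as the last step left them, time stands still between calls to the robot, and variables do not carry over. Pictures are saved under pics/ and viewed, at most 14 in all, crops included, and the job is handed in when it is done.

Besides the shell and the picture viewer there is one more tool, called after "Emit:" in YAML: its name, and indented under it one key for each argument. play_rows: Moves the arm, as the interface text tells. Its arguments: {"type":"object","properties":{"deltas":{"type":"array","items":{"type":"array","items":{"type":"number","minimum":-1,"maximum":1}}},"gripper":{"type":"number"}},"required":["deltas"]}

```bash
mkdir -p pics
cat > h.py <<'E'
from plant import *
import numpy as np, cv2
def snap(n,f=None):
    m=camera_model(n); p,d=snapshot(n)
    if f: cv2.imwrite('pics/'+f,p)
    return p,d,m
def cloud(d,m):
    v,u=np.mgrid[0:d.shape[0],0:d.shape[1]].astype(float)
    c=np.stack([(u-m['cx'])/m['fx']*d,(v-m['cy'])/m['fy']*d,d,np.ones_like(d)],-1)
    return (c@np.linalg.inv(m['world_to_cam']).T)[...,:3]
def proj(P,m):
    c=m['world_to_cam']@np.append(P,1); return m['fx']*c[0]/c[2]+m['cx'],m['fy']*c[1]/c[2]+m['cy']
E
python3 - <<'E'
from h import *
for n in('scene','top'):
    p,d,m=snap(n,n+'0.png'); W=cloud(d,m); np.savez(n+'0.npz',p=p,W=W)
    print(n,m['fx'],np.linalg.inv(m['world_to_cam'])[:3,3].round(3),(np.linalg.inv(m['world_to_cam'])[:3,:3]).round(2).tolist())
o=get_obs();print(o['clock'],o['orientation'],o['force'],o['opening'])
E
```

```text
scene 517.2488629233353 [ 1.213 -0.066  1.161] [[-0.03, 0.87, -0.5], [1.0, 0.02, -0.03], [-0.01, -0.5, -0.87]]
top 462.0446708970431 [ 0.38  -0.082  1.387] [[0.02, -0.99, 0.15], [-1.0, -0.03, -0.01], [0.02, -0.15, -0.99]]
0.1 [ 1.79911552e+02 -7.54222777e-03 -1.70717047e+01] [-1.16591169 -0.05125     0.63291404] 0.08741669680356082
```

View pics/top0.png

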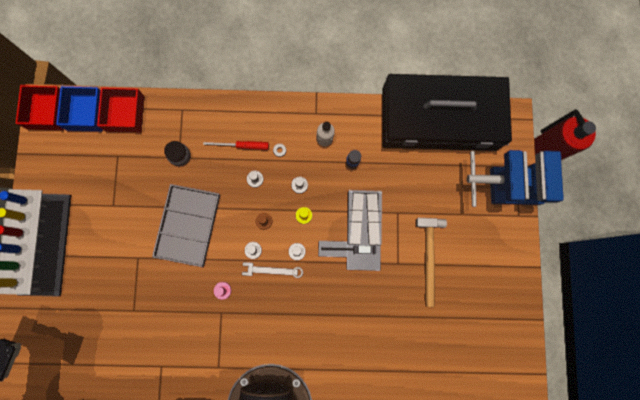

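View pics/scene0.png

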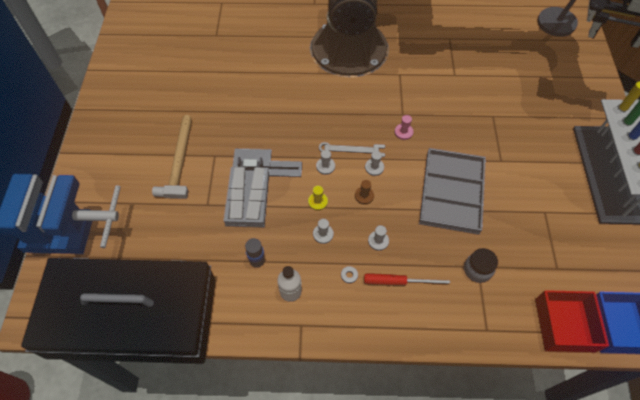

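Top view: four steel spools at (255,179), (300,185), (253,250), (297,251). Lookalikes are brown (264,220), yellow (304,215) and pink (222,290), which the description excludes. The gauge is at (365,230) with its gate rail to the left, and the tray at (187,226).

```bash
python3 - <<'E'
from h import *
for n in('top','scene'):
    z=np.load(n+'0.npz');p,W=z['p'],z['W']
    m=((W[...,2]>.052)&(W[...,2]<.07)&(abs(W[...,1])<.7)&(W[...,0]>.2)).astype(np.uint8)
    k,l,s,c=cv2.connectedComponentsWithStats(m)
    print(n)
    for i in range(1,k):
        if s[i,4]>15:
            q=W[l==i]; print(s[i,4],c[i].round(),np.median(q,0).round(4),((q.max(0)+q.min(0))/2).round(4),np.ptp(q,axis=0).round(3),np.median(p[l==i],0))
    for nm,(lo,hi,y0,y1) in dict(tray=(.012,.04,.1,.5),gauge=(.012,.05,-.5,-.1)).items():
        m=((W[...,2]>lo)&(W[...,2]<hi)&(W[...,1]>y0)&(W[...,1]<y1)&(W[...,0]>.3)).astype(np.uint8)
        k,l,s,c=cv2.connectedComponentsWithStats(m)
        for i in range(1,k):
            if s[i,4]>150:
                q=W[l==i]; print(nm,s[i,4],c[i].round(),q[:,2].mean().round(4),cv2.minAreaRect(q[:,:2].astype(np.float32)))
E
python3 - <<'E'
import cv2
a=cv2.imread('pics/scene0.png')[130:240,210:320];b=cv2.imread('pics/top0.png')[165:285,235:395]
cv2.imwrite('pics/c1.png',cv2.hconcat([cv2.resize(a,(400,400),interpolation=2),cv2.resize(b,(400,400*1),interpolation=2)]))
E
```

```text
top
156 [ 53. 105.] [0.8632 0.667  0.0585] [0.8605 0.6799 0.0587] [0.123 0.037 0.013] [  7.   11.  138.5]
354 [ 77. 106.] [0.8587 0.5982 0.0581] [0.8605 0.6    0.0593] [0.124 0.116 0.014] [120.  48.  21.]
340 [117. 107.] [0.8616 0.4805 0.0585] [0.8603 0.4806 0.0598] [0.124 0.115 0.015] [ 14.5  19.  143. ]
180 [431. 144.] [ 0.7709 -0.4609  0.0623] [ 0.7943 -0.4724  0.061 ] [0.058 0.307 0.018] [15. 19. 26.]
33 [324. 139.] [ 0.7764 -0.1392  0.0629] [ 0.7793 -0.1413  0.061 ] [0.018 0.048 0.017] [68. 78. 90.]
337 [174. 151.] [0.7303 0.303  0.0596] [0.7316 0.3029 0.0597] [0.061 0.06  0.014] [26. 30. 39.]
23 [497. 146.] [ 0.7711 -0.6539  0.0608] [ 0.771  -0.6539  0.0612] [0.003 0.04  0.017] [17. 20. 24.]
34 [352. 163.] [ 0.707  -0.22    0.0593] [ 0.7146 -0.2272  0.0605] [0.026 0.04  0.015] [51. 38. 38.]
66 [253. 175.] [0.6617 0.0676 0.0614] [0.6619 0.0672 0.0597] [0.027 0.024 0.015] [181.5 192.  204.5]
63 [299. 182.] [ 0.6467 -0.0679  0.0614] [ 0.6471 -0.0679  0.0598] [0.023 0.024 0.015] [186. 196. 207.]
22 [498. 188.] [ 0.6432 -0.6503  0.0575] [ 0.6462 -0.6593  0.0612] [0.021 0.025 0.017] 
[... 2958 characters left out ...]
4), 54.284847259521484)
tray 239 [413. 280.] 0.0199 ((0.7642742395401001, 0.16447249054908752), (0.022067930549383163, 0.12916851043701172), 3.5422401428222656)
tray 413 [551. 330.] 0.0256 ((0.8764863610267639, 0.4356791377067566), (0.14060078561306, 0.06367367506027222), 31.064170837402344)
gauge 991 [177. 165.] 0.0237 ((0.4288696050643921, -0.46002352237701416), (0.2559379041194916, 0.0791688784956932), 0.3313509523868561)
gauge 2177 [247. 194.] 0.0295 ((0.5285630226135254, -0.26305484771728516), (0.09998616576194763, 0.20922569930553436), 89.13431549072266)
gauge 651 [185. 340.] 0.0311 ((0.9176986217498779, -0.3613203763961792), (0.13080181181430817, 0.265408992767334), 46.73629379272461)
```

View pics/c1.png

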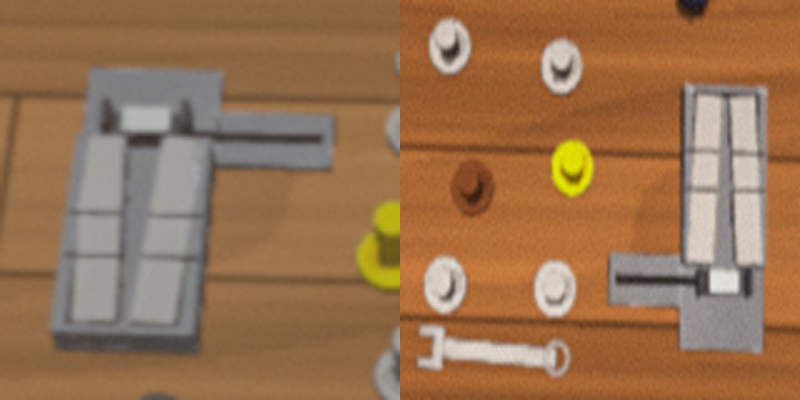

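Emit:
play_rows:
  deltas:
    - [0.04, -0.045, 0, 0, 0, 0.0118]
    - [0.04, -0.045, 0, 0, 0, 0.0118]
    - [0.04, -0.045, 0, 0, 0, 0.0118]
    - [0.04, -0.045, 0, 0, 0, 0.0118]
    - [0.04, -0.045, 0, 0, 0, 0.0118]
    - [0.04, -0.045, 0, 0, 0, 0.0118]
    - [0.04, -0.045, 0, 0, 0, 0.0118]
    - [0.04, -0.045, 0, 0, 0, 0.0118]
    - [0, -0.06, 0, 0, 0, 0]
    - [0, -0.06, 0, 0, 0, 0]
  gripper: -1

```text
clock: 1.1
tool_pos: [0.4543, 0.2592, 0.2446]
orientation: [179.9, 0.1, -0.1]
force: [0.7, 0.1, 0.5]
opening: 0.0131
gripper_force: 0.0
```

Emit:
play_rows:
  deltas:
    - [0, -0.06, 0, 0, 0, 0]
    - [0, -0.06, 0, 0, 0, 0]
    - [0, -0.06, 0, 0, 0, 0]
    - [0, -0.06, 0, 0, 0, 0]
    - [0, -0.06, 0, 0, 0, 0]
    - [0, -0.06, 0, 0, 0, 0]
    - [0, -0.06, 0, 0, 0, 0]
    - [0, -0.05, 0, 0, 0, 0]
    - [0, -0.04, 0, 0, 0, 0]
    - [0, -0.02, 0, 0, 0, 0]

```text
clock: 2.1
tool_pos: [0.4534, -0.165, 0.2452]
orientation: [180.0, 0.0, -0.2]
force: [0.4, 0.4, 0.8]
opening: 0.0004
gripper_force: 0.0
```

Run:
```python
from h import *
o=get_obs();print(o['tool_pos'],o['orientation'],o['joint_pos'],o['opening'],o['force'])
p,d,m=snap('wrist','w1.png');print({k:(v if np.isscalar(v) else v.round(3).tolist()) for k,v in m.items()})
```

```text
[ 0.4533987  -0.16500152  0.24524907] [ 1.79996416e+02  4.47916986e-02 -1.96979132e-01] [ 3.42641840e+00  2.16525468e+00 -2.28016365e+01  8.22332254e-04
 -6.50780374e+01  8.63762571e+01] 0.00039914322823771326 [0.43069023 0.41846673 0.8175053 ]
{'fx': 309.70691628693146, 'fy': 309.70691628693146, 'cx': 319.7463252910387, 'cy': 202.47777631145271, 'world_to_cam': [[-0.003, -1.0, -0.0, -0.163], [-0.952, 0.002, 0.305, 0.395], [-0.305, 0.001, -0.952, 0.529], [0.0, 0.0, 0.0, 1.0]]}
```

View pics/w1.png

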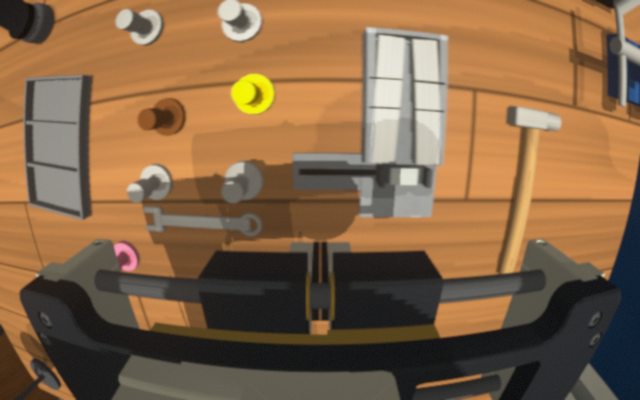

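The wrist view shows the gauge at (405,100), the tab at (404,176) between its ears, and the closed fingers at (320,280).

```bash
cat >> h.py <<'E'
def wcloud(d,m):
    v,u=np.mgrid[0:400,0:640].astype(float); x=u-m['cx'];y=v-m['cy'];r=np.hypot(x,y)+1e-9;t=r/m['fx']
    T=np.tan(np.minimum(t,1.4)); c=np.stack([x/r*T*d,y/r*T*d,d,np.ones_like(d)],-1)
    return (c@np.linalg.inv(m['world_to_cam']).T)[...,:3]
E
python3 - <<'E'
from h import *
p,d,m=snap('wrist');W=wcloud(d,m)
g=(W[...,1]>-.34)&(W[...,1]<-.19)&(W[...,0]>.36)&(W[...,0]<.66)&(W[...,2]>-.01)&(W[...,2]<.06)
q=W[g];print(np.histogram(q[:,2],bins=np.arange(0,.05,.004)))
# jaws
j=g&(abs(W[...,2]-.030)<.004)
for x in np.arange(.44,.64,.01):
    s=W[j&(abs(W[...,0]-x)<.005)][:,1]
    s=np.sort(s)
    if len(s)<5: continue
    k=np.argmax(np.diff(s)); print(x.round(3),s[0].round(4),s[k].round(4),s[k+1].round(4),s[-1].round(4),'mid',((s[k]+s[k+1])/2).round(4),'gap',(s[k+1]-s[k]).round(4))
b=g&(W[...,2]>.004);print('base',cv2.minAreaRect(W[b&(W[...,1]<-.2)][:,:2].astype(np.float32)))
e=g&(W[...,2]>.034);print('ears',np.sort(W[e][:,1])[[0,-1]],W[e].mean(0),e.sum())
for nm in('top','scene'):
    W=np.load(nm+'0.npz')['W'];p0=np.load(nm+'0.npz')['p'].astype(int)
    e=(W[...,2]>.033)&(W[...,2]<.05)&(abs(W[...,1]+.265)<.05)&(abs(W[...,0]-.46)<.03);print(nm,W[e].round(4).tolist()[:12])
    e=(abs(W[...,2]-.03)<.004)&(abs(W[...,1]+.265)<.018)&(abs(W[...,0]-.458)<.012)&(p0.min(-1)>130);print('tab',W[e].mean(0),np.ptp(W[e],axis=0))
E
```

```text
(array([1308, 4641,  784,  121,  175,  469,  999, 8310,   32,  206,   18,
          0]), array([0.   , 0.004, 0.008, 0.012, 0.016, 0.02 , 0.024, 0.028, 0.032,
       0.036, 0.04 , 0.044, 0.048]))
0.45 -0.2904 -0.2463 -0.2325 -0.2323 mid -0.2394 gap 0.0138
0.46 -0.2901 -0.2463 -0.2327 -0.231 mid -0.2395 gap 0.0135
0.47 -0.313 -0.2668 -0.2641 -0.2144 mid -0.2654 gap 0.0026
0.48 -0.3131 -0.2774 -0.2512 -0.2145 mid -0.2643 gap 0.0262
0.49 -0.3134 -0.2771 -0.252 -0.2148 mid -0.2646 gap 0.0251
0.5 -0.3128 -0.2757 -0.2516 -0.2148 mid -0.2637 gap 0.0242
0.51 -0.3135 -0.2757 -0.2527 -0.215 mid -0.2642 gap 0.023
0.52 -0.3128 -0.2746 -0.2537 -0.2155 mid -0.2641 gap 0.0209
0.53 -0.3136 -0.274 -0.2544 -0.2155 mid -0.2642 gap 0.0195
0.54 -0.3136 -0.2742 -0.2541 -0.2147 mid -0.2642 gap 0.0201
0.55 -0.3136 -0.2733 -0.2552 -0.2152 mid -0.2642 gap 0.0181
0.56 -0.3141 -0.2723 -0.2561 -0.215 mid -0.2642 gap 0.0162
0.57 -0.3138 -0.2723 -0.2564 -0.2155 mid -0.2644 gap 0.0159
0.58 -0.3136 -0.2716 -0.2571 -0.2151 mid -0.2644 gap 0.0146
0.59 -0.314 -0.2707 -0.2581 -0.2153 mid -0.2644 gap 0.0126
0.6 -0.3133 -
[... 519 characters left out ...]
], [0.4853, -0.2217, 0.0335], [0.4854, -0.2275, 0.0343], [0.4856, -0.2306, 0.0332], [0.4869, -0.2892, 0.0343], [0.4824, -0.2217, 0.0337], [0.4822, -0.2299, 0.0394], [0.4828, -0.2394, 0.0335], [0.4839, -0.2835, 0.0331]]
tab [ 0.45690935 -0.2635193   0.02964015] [0.01812619 0.03300447 0.00774236]
scene [[0.4474, -0.2943, 0.0427], [0.4446, -0.2925, 0.0387], [0.4495, -0.2884, 0.046], [0.4471, -0.2363, 0.0442], [0.4446, -0.2342, 0.0407], [0.4445, -0.2316, 0.0405], [0.4495, -0.2943, 0.041], [0.4471, -0.2924, 0.0377], [0.4491, -0.2891, 0.0407], [0.4485, -0.2365, 0.0416], [0.4473, -0.2341, 0.0399], [0.4493, -0.231, 0.0429]]
tab [ 0.45607469 -0.26370752  0.03061612] [0.01827407 0.03214889 0.00670478]
```

Emit:
play_rows:
  deltas:
    - [0.001, -0.031, -0.03, 0, 0, 0.001]
    - [0.001, -0.031, -0.03, 0, 0, 0]
    - [0.001, -0.031, -0.03, 0, 0, 0]
    - [0.001, -0.031, -0.03, 0, 0, 0]
    - [0, 0, -0.036, 0, 0, 0]
    - [0, 0, -0.036, 0, 0, 0]
    - [0, 0, -0.036, 0, 0, 0]
    - [0, 0, 0, 0, 0, 0]

```text
clock: 3.0
tool_pos: [0.4547, -0.2607, 0.0597]
orientation: [-179.9, 0.4, 0.1]
force: [-1.0, 0.2, 1.2]
opening: 0.0008
gripper_force: 0.0
```

Run:
```python
from h import *
p,d,m=snap('wrist');cv2.imwrite('pics/w2.png',cv2.resize(p[150:330,220:420],None,fx=3,fy=3));o=get_obs();print(o['tool_pos'],o['orientation'],o['force'])
```

```text
[ 0.45611918 -0.26115295  0.06188766] [-1.79959059e+02  2.40214500e-01  1.39537080e-01] [ 0.25391037 -0.15743894  0.02931431]
```

View pics/w2.png

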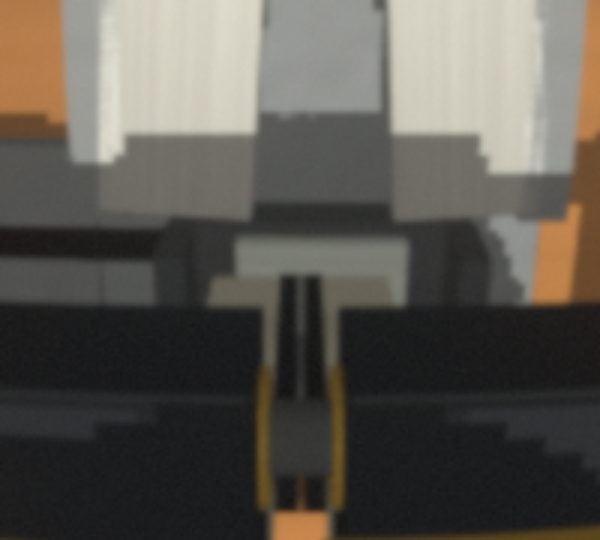

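Fingertips at (300,290) sit between the ears, about 3 mm left of the slot axis; I'll correct and press.

Emit:
play_rows:
  deltas:
    - [0.001, -0.0035, 0, 0, 0, 0]
    - [0, 0, -0.0125, 0, 0, 0]
    - [0, 0, -0.0125, 0, 0, 0]
    - [0, 0, 0, 0, 0, 0]
    - [0, 0, 0, 0, 0, 0]

```text
clock: 3.55
tool_pos: [0.4593, -0.2649, 0.0438]
orientation: [180.0, -0.1, 0.1]
force: [2.3, 1.1, 4.3]
opening: 0.0004
gripper_force: 2.4
```

Emit:
play_rows:
  deltas:
    - [-0.001, 0, -0.0025, 0, 0, 0]
    - [0, 0.005, 0, 0, 0, 0]
    - [0, 0.01, 0, 0, 0, 0]
    - [0, 0.0125, 0, 0, 0, 0]
    - [0, 0.0125, 0, 0, 0, 0]
    - [0, 0.0125, 0, 0, 0, 0]
    - [0, 0.0125, 0, 0, 0, 0]
    - [0, 0.0125, 0, 0, 0, 0]
    - [0, 0.0125, 0, 0, 0, 0]
    - [0, 0.0125, 0, 0, 0, 0]

```text
clock: 4.55
tool_pos: [0.4591, -0.1826, 0.0424]
orientation: [180.0, -0.2, 0.2]
force: [-0.2, -3.7, 5.6]
opening: 0.0003
gripper_force: 2.7
```

Emit:
play_rows:
  deltas:
    - [0, 0.004, 0, 0, 0, 0]
    - [0, 0.002, 0, 0, 0, 0]
    - [0, 0, 0, 0, 0, 0]

```text
clock: 4.85
tool_pos: [0.4577, -0.178, 0.0419]
orientation: [180.0, -0.1, 0.2]
force: [0.7, -0.9, 6.9]
opening: 0.0004
gripper_force: 2.8
```

Emit:
play_rows:
  deltas:
    - [0, -0.002, 0.02, 0, 0, 0]
    - [0, 0, 0.04, 0, 0, 0]
    - [0, 0, 0.06, 0, 0, 0]
    - [0, 0.02, 0.06, 0, 0, 0]
    - [0, 0.05, 0, 0, 0, -0.04]
    - [0, 0.06, 0, 0, 0, -0.04]

```text
clock: 5.45
tool_pos: [0.457, -0.0784, 0.1861]
orientation: [-179.9, -0.1, -14.3]
force: [0.7, 1.6, -0.0]
opening: 0.0004
gripper_force: 0.0
```

```bash
cat >> h.py <<'E'
def blobs(n='top',pr=True):
    p,d,m=snap(n);W=cloud(d,m);M=((W[...,2]>.052)&(W[...,2]<.078)&(abs(W[...,1])<.42)&(W[...,0]>.2)).astype(np.uint8)
    k,l,s,c=cv2.connectedComponentsWithStats(M)
    for i in range(1,k):
        q=W[l==i]; col=np.median(p[l==i],0)
        if 25<s[i,4]<200 and np.ptp(col)<45: print(n,c[i].round(),((q.max(0)+q.min(0))/2).round(4),np.median(q[:,2]).round(3),col)
    return p,W
E
python3 - <<'E'
from h import *
print(get_obs()['tool_pos'],get_obs()['orientation'])
for n in('top','scene'):
    p,W=blobs(n)
    e=(abs(W[...,2]-.03)<.006)&(abs(W[...,1]+.2)<.09)&(abs(W[...,0]-.457)<.009)&(p.min(-1)>110);print('tab',e.sum(),np.median(W[e],0),np.ptp(W[e],axis=0))
E
```

```text
[ 0.45704633 -0.07837894  0.18607843] [-1.79923485e+02 -1.06180278e-01 -1.42594137e+01]
top [393. 127.] [ 0.8637 -0.3686  0.0649] 0.066 [22. 27. 35.]
top [325. 139.] [ 0.7793 -0.1413  0.0653] 0.066 [ 80.  92. 106.]
top [352. 162.] [ 0.715  -0.2259  0.065 ] 0.059 [50. 39. 42.]
top [253. 175.] [0.6632 0.0674 0.0617] 0.061 [200.  210.5 221.5]
top [299. 182.] [ 0.6468 -0.0679  0.06  ] 0.062 [203. 214. 224.]
tab 7 [ 0.45562614 -0.19883428  0.02974759] [0.01181246 0.00298324 0.00559817]
scene [326. 155.] [ 0.4468 -0.065   0.0596] 0.062 [82. 86. 90.]
scene [377. 156.] [0.4476 0.0659 0.0607] 0.062 [132.  135.5 138. ]
scene [323. 224.] [ 0.6485 -0.0664  0.0597] 0.063 [159. 163. 165.]
scene [381. 231.] [0.6629 0.0698 0.0603] 0.062 [157. 161. 165.]
scene [256. 255.] [ 0.7287 -0.2255  0.0652] 0.061 [75. 63. 66.]
scene [291. 290.] [ 0.8084 -0.1396  0.0651] 0.064 [103.  112.5 120. ]
tab 67 [ 0.45734139 -0.18405498  0.03045432] [0.01757726 0.03266261 0.00827735]
```

Emit:
play_rows:
  deltas:
    - [-0.0013, 0.0017, -0.0076, 0, 0, -0.0421]
    - [-0.0013, 0.0017, -0.0076, 0, 0, -0.0421]
    - [-0.0013, 0.0017, -0.0076, 0, 0, -0.0421]
    - [-0.0013, 0.0017, -0.0076, 0, 0, -0.0421]
    - [-0.0013, 0.0017, -0.0076, 0, 0, -0.0421]
    - [-0.0013, 0.0017, -0.0076, 0, 0, -0.0421]
    - [-0.0013, 0.0017, -0.0076, 0, 0, -0.0421]
    - [-0.0013, 0.0017, -0.0076, 0, 0, -0.0421]
    - [-0.0013, 0.0017, -0.0076, 0, 0, -0.0421]
    - [-0.0013, 0.0017, -0.0076, 0, 0, -0.0421]
  gripper: 0.2

```text
clock: 6.55
tool_pos: [0.4459, -0.0657, 0.1232]
orientation: [179.9, -0.0, -89.9]
force: [0.9, 0.9, 0.2]
opening: 0.0526
gripper_force: 0.0
```

Emit:
play_rows:
  deltas:
    - [0, 0, 0, 0, 0, 0]
    - [0, 0, 0, 0, 0, 0]

```text
clock: 6.75
tool_pos: [0.4465, -0.0656, 0.1237]
orientation: [179.9, -0.0, -89.4]
force: [-0.2, -0.3, 0.6]
opening: 0.0523
gripper_force: 0.0
```

Emit:
play_rows:
  deltas:
    - [0, 0, -0.031, 0, 0, 0]
    - [0, 0, -0.031, 0, 0, 0]
    - [0, 0, -0.031, 0, 0, 0]
    - [0, 0, 0, 0, 0, 0]

```text
clock: 7.15
tool_pos: [0.445, -0.0659, 0.0473]
orientation: [179.7, -0.1, -89.4]
force: [-0.5, 0.4, 0.1]
opening: 0.0526
gripper_force: 0.0
```

Emit:
play_rows:
  deltas:
    - [0, 0, 0, 0, 0, 0]
    - [0, 0, 0, 0, 0, 0]
    - [0, 0, 0, 0, 0, 0]
    - [0, 0, 0, 0, 0, 0]
    - [0, 0, 0, 0, 0, 0]
  gripper: -1

```text
clock: 7.65
tool_pos: [0.4469, -0.0653, 0.0502]
orientation: [-180.0, 0.0, -89.6]
force: [-4.1, 1.3, 7.9]
opening: 0.0251
gripper_force: 30.0
```

Emit:
play_rows:
  deltas:
    - [0, 0, 0.03, 0, 0, 0]
    - [0, 0, 0.06, 0, 0, 0]
    - [-0.006, -0.04, 0.005, 0, 0, 0]
    - [-0.006, -0.055, 0, 0, 0, 0]
    - [-0.006, -0.055, 0, 0, 0, 0]
    - [-0.006, -0.055, 0, 0, 0, 0]
    - [-0.005, -0.044, 0, 0, 0, 0]
    - [0, 0, 0, 0, 0, 0]

```text
clock: 8.45
tool_pos: [0.4228, -0.2676, 0.1251]
orientation: [180.0, -0.0, -89.8]
force: [-0.4, 0.9, -4.2]
opening: 0.0253
gripper_force: 30.0
```

Emit:
play_rows:
  deltas:
    - [0, 0.002, -0.03, 0, 0, 0]
    - [0, 0, -0.03, 0, 0, 0]
    - [0, 0, -0.02, 0, 0, 0]
    - [0, 0, 0, 0, 0, 0]
    - [0, 0, 0, 0, 0, 0]

```text
clock: 8.95
tool_pos: [0.4238, -0.2626, 0.0616]
orientation: [180.0, 0.0, -89.6]
force: [0.6, -0.4, -3.0]
opening: 0.0255
gripper_force: 30.0
```

Emit:
play_rows:
  deltas:
    - [0, -0.002, -0.003, 0, 0, 0]
    - [0, 0, 0, 0, 0, 0]
    - [0.015, 0, 0, 0, 0, 0]
    - [0.02, 0, 0, 0, 0, 0]
    - [0.02, 0, 0, 0, 0, 0]
    - [0.02, 0, 0, 0, 0, 0]
    - [0.015, 0, 0, 0, 0, 0]
    - [0, 0, 0, 0, 0, 0]

```text
clock: 9.75
tool_pos: [0.4981, -0.2646, 0.0592]
orientation: [-179.9, -0.0, -89.5]
force: [-0.9, -0.0, -3.6]
opening: 0.0254
gripper_force: 30.0
```

Emit:
play_rows:
  deltas:
    - [0.00625, 0, 0, 0, 0, 0]
    - [0.00625, 0, 0, 0, 0, 0]
    - [0.00625, 0, 0, 0, 0, 0]
    - [0.00625, 0, 0, 0, 0, 0]
    - [0.00625, 0, 0, 0, 0, 0]

```text
clock: 10.25
tool_pos: [0.5212, -0.2645, 0.0591]
orientation: [-180.0, -0.0, -89.6]
force: [-1.2, -0.4, -3.3]
opening: 0.0256
gripper_force: 30.0
```

Emit:
play_rows:
  deltas:
    - [0.00625, 0, 0, 0, 0, 0]
    - [0.00625, 0, 0, 0, 0, 0]
    - [0.00625, 0, 0, 0, 0, 0]
    - [0.00625, 0, 0, 0, 0, 0]
    - [0.00625, 0, 0, 0, 0, 0]

```text
clock: 10.75
tool_pos: [0.5462, -0.2645, 0.059]
orientation: [180.0, 0.0, -89.6]
force: [-0.2, -0.1, -3.0]
opening: 0.0255
gripper_force: 30.0
```

Emit:
play_rows:
  deltas:
    - [0.005, 0, 0, 0, 0, 0]
    - [0.005, 0, 0, 0, 0, 0]
    - [0.005, 0, 0, 0, 0, 0]

```text
clock: 11.05
tool_pos: [0.5581, -0.2645, 0.059]
orientation: [180.0, 0.0, -89.6]
force: [0.6, -0.5, -2.9]
opening: 0.0255
gripper_force: 30.0
```

Emit:
play_rows:
  deltas:
    - [0.005, 0, 0, 0, 0, 0]
    - [0.005, 0, 0, 0, 0, 0]
    - [0, 0, 0, 0, 0, 0]

```text
clock: 11.35
tool_pos: [0.5665, -0.2645, 0.059]
orientation: [-180.0, -0.0, -89.6]
force: [0.7, -0.3, -2.7]
opening: 0.0254
gripper_force: 30.0
```

Emit:
play_rows:
  deltas:
    - [0.00625, 0, 0, 0, 0, 0]
    - [0.00625, 0, 0, 0, 0, 0]
    - [0.00375, 0, 0, 0, 0, 0]
    - [0.00375, 0, 0, 0, 0, 0]

```text
clock: 11.75
tool_pos: [0.582, -0.2645, 0.0589]
orientation: [180.0, -0.0, -89.6]
force: [-1.3, -1.9, -2.7]
opening: 0.0251
gripper_force: 30.0
```

Emit:
play_rows:
  deltas:
    - [0.00375, 0, 0, 0, 0, 0]
    - [0.00375, 0, 0, 0, 0, 0]
    - [0, 0, 0, 0, 0, 0]

```text
clock: 12.05
tool_pos: [0.5868, -0.2646, 0.0585]
orientation: [179.9, 0.0, -89.6]
force: [-4.2, -1.2, -3.3]
opening: 0.0251
gripper_force: 30.0
```

Emit:
play_rows:
  deltas:
    - [0.004, 0, 0, 0, 0, 0]
    - [0.004, 0, 0, 0, 0, 0]
    - [0, 0, 0, 0, 0, 0]
    - [0, 0, 0, 0, 0, 0]

```text
clock: 12.45
tool_pos: [0.5888, -0.2647, 0.0582]
orientation: [179.4, 0.1, -89.7]
force: [-14.9, -1.9, 5.7]
opening: 0.0252
gripper_force: 30.0
```

Emit:
play_rows:
  deltas:
    - [-0.01, 0, 0.001, 0, 0, 0]
    - [-0.02, 0, 0, 0, 0, 0]
    - [-0.03, 0, 0, 0, 0, 0]
    - [-0.03, 0, 0, 0, 0, 0]
    - [-0.03, 0, 0, 0, 0, 0]
    - [-0.03, 0, 0, 0, 0, 0]
    - [-0.03, 0, 0, 0, 0, 0]
    - [-0.03, 0, 0, 0, 0, 0]
    - [0, 0, 0, 0, 0, 0]
    - [0, 0, 0, 0, 0, 0]

```text
clock: 13.45
tool_pos: [0.4273, -0.2646, 0.0607]
orientation: [-179.8, -0.0, -89.6]
force: [0.3, -0.2, -2.1]
opening: 0.0258
gripper_force: 30.0
```

Emit:
play_rows:
  deltas:
    - [0, 0, 0.03, 0, 0, 0]
    - [0, 0, 0.04, 0, 0, 0]
    - [0, 0.01, 0.03, 0, 0, 0]
    - [0.01, 0.03, 0, 0, 0, 0]
    - [0.018, 0.055, 0, 0, 0, 0]
    - [0.018, 0.055, 0, 0, 0, 0]
    - [0.018, 0.055, 0, 0, 0, 0]
    - [0.018, 0.055, 0, 0, 0, 0]
    - [0.018, 0.055, 0, 0, 0, 0]
    - [0.018, 0.055, 0, 0, 0, 0]

```text
clock: 14.45
tool_pos: [0.5223, 0.0345, 0.1404]
orientation: [-179.9, 0.1, -89.5]
force: [1.2, -0.5, -3.9]
opening: 0.0253
gripper_force: 30.0
```

Emit:
play_rows:
  deltas:
    - [0.018, 0.055, 0, 0, 0, 0]
    - [0.018, 0.055, 0, 0, 0, 0]
    - [0.018, 0.055, 0, 0, 0, 0]
    - [0.018, 0.055, 0, 0, 0, 0]
    - [0.015, 0.055, 0, 0, 0, 0]
    - [0, 0.03, 0, 0, 0, 0]
    - [0, 0, 0, 0, 0, 0]
    - [0, 0, 0, 0, 0, 0]

```text
clock: 15.25
tool_pos: [0.5901, 0.2765, 0.1393]
orientation: [180.0, -0.0, -89.5]
force: [-0.8, 0.2, -2.4]
opening: 0.0255
gripper_force: 30.0
```

Emit:
play_rows:
  deltas:
    - [0.002, 0.006, -0.03, 0, 0, 0]
    - [0, 0, -0.035, 0, 0, 0]
    - [0, 0, -0.03, 0, 0, 0]
    - [0, 0, -0.009, 0, 0, 0]
    - [0, 0, 0, 0, 0, 0]
    - [0, 0, 0, 0, 0, 0]

```text
clock: 15.85
tool_pos: [0.5925, 0.2801, 0.0576]
orientation: [-179.9, 0.0, -89.6]
force: [0.4, -0.0, -3.6]
opening: 0.0257
gripper_force: 30.0
```

Run:
```python
from h import *
o=get_obs();print(o['tool_pos'],o['force'])
p,d,m=snap('wrist','w3.png');cv2.imwrite('pics/w3.png',p)
p,d,m=snap('scene');cv2.imwrite('pics/s3.png',cv2.resize(p[100:260,280:520],None,fx=3,fy=3))
```

```text
[0.59246268 0.28014471 0.05758021] [ 0.40775162 -0.0147097  -3.64264195]
```

View pics/s3.png

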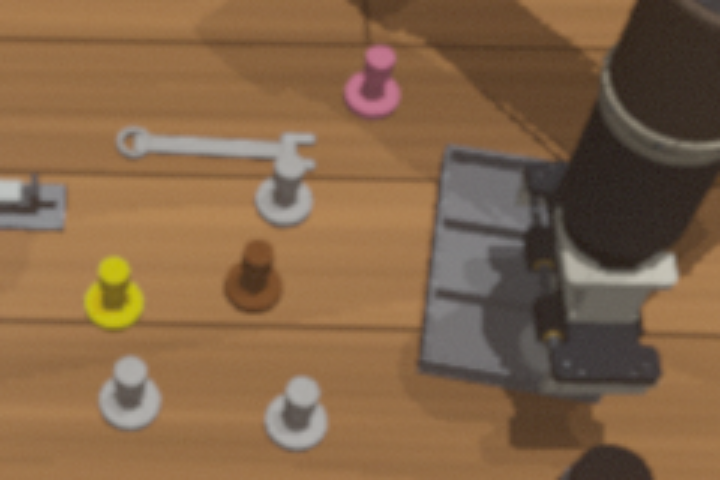

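The arm stands over the far bay at right (600,300); the other spools are undisturbed. Lowering and releasing.

Emit:
play_rows:
  deltas:
    - [0, 0, -0.003, 0, 0, 0]
    - [0, 0, 0, 0, 0, 0]

```text
clock: 16.15
tool_pos: [0.5924, 0.2806, 0.0549]
orientation: [-179.9, 0.0, -89.6]
force: [-0.0, -0.2, 0.5]
opening: 0.0254
gripper_force: 30.0
```

Emit:
play_rows:
  deltas:
    - [0, 0, 0, 0, 0, 0]
    - [0, 0, 0, 0, 0, 0]
    - [0, 0, 0, 0, 0, 0]
    - [0, 0, 0.03, 0, 0, 0]
    - [0, 0, 0.05, 0, 0, 0]
    - [-0.01, -0.05, 0.03, 0, 0, 0]
    - [-0.018, -0.055, 0, 0, 0, 0]
    - [-0.025, -0.055, 0, 0, 0, 0]
    - [-0.03, -0.05, 0, 0, 0, 0]
    - [-0.03, -0.04, 0, 0, 0, 0]
  gripper: 0.2

```text
clock: 17.15
tool_pos: [0.5001, 0.0784, 0.1422]
orientation: [-180.0, -0.0, -89.6]
force: [-0.4, -0.1, 0.5]
opening: 0.0525
gripper_force: 0.0
```

Run:
```python
from h import *
print(get_obs()['tool_pos'])
blobs('top');blobs('scene')
```

```text
[0.50014566 0.0783508  0.14224365]
top [393. 127.] [ 0.8638 -0.3691  0.0649] 0.066 [23. 27. 36.]
top [325. 139.] [ 0.7816 -0.1411  0.065 ] 0.067 [ 83.  97. 111.]
top [352. 162.] [ 0.7149 -0.2273  0.065 ] 0.061 [51. 40. 42.]
top [253. 175.] [0.663  0.0673 0.0614] 0.061 [201.5 214.  224.5]
top [299. 182.] [ 0.6469 -0.0679  0.0616] 0.062 [206. 217. 228.]
top [179. 197.] [0.5924 0.2794 0.063 ] 0.066 [197. 206. 218.]
scene [468. 207.] [0.593  0.2808 0.0627] 0.067 [151. 154. 156.]
scene [323. 224.] [ 0.6481 -0.0664  0.0601] 0.062 [157.5 162.  165. ]
scene [381. 231.] [0.6637 0.0697 0.0599] 0.062 [156.5 160.5 164. ]
scene [256. 255.] [ 0.7284 -0.2254  0.0651] 0.061 [79. 63. 66.]
scene [291. 290.] [ 0.8087 -0.1395  0.0648] 0.064 [103. 111. 120.]
```

Emit:
play_rows:
  deltas:
    - [-0.033, -0.008, 0, 0, 0, 0]
    - [-0.033, -0.008, 0, 0, 0, 0]
    - [0, 0, -0.03, 0, 0, 0]
    - [0, 0, -0.03, 0, 0, 0]
    - [0, 0, -0.035, 0, 0, 0]
    - [0, 0, -0.02, 0, 0, 0]
    - [0, 0, 0, 0, 0, 0]

```text
clock: 17.95
tool_pos: [0.4476, 0.0671, 0.0485]
orientation: [179.8, -0.1, -89.6]
force: [0.5, 0.7, -0.3]
opening: 0.0523
gripper_force: 0.0
```

Emit:
play_rows:
  deltas:
    - [0, 0, 0, 0, 0, 0]
    - [0, 0, 0, 0, 0, 0]
    - [0, 0, 0, 0, 0, 0]
    - [0, 0, 0, 0, 0, 0]
    - [0, 0, 0, 0, 0, 0]
  gripper: -1

```text
clock: 18.45
tool_pos: [0.4485, 0.0675, 0.0508]
orientation: [-180.0, 0.0, -89.6]
force: [-2.3, 1.1, 6.7]
opening: 0.025
gripper_force: 30.0
```

Emit:
play_rows:
  deltas:
    - [0, 0, 0.04, 0, 0, 0]
    - [0, -0.01, 0.05, 0, 0, 0]
    - [-0.004, -0.0505, 0.01, 0, 0, 0]
    - [-0.004, -0.0505, 0, 0, 0, 0]
    - [-0.004, -0.0505, 0, 0, 0, 0]
    - [-0.004, -0.0505, 0, 0, 0, 0]
    - [-0.004, -0.0505, 0, 0, 0, 0]
    - [-0.004, -0.0505, 0, 0, 0, 0]
    - [-0.004, -0.0505, 0, 0, 0, 0]
    - [-0.003, -0.0505, 0, 0, 0, 0]

```text
clock: 19.45
tool_pos: [0.4232, -0.2653, 0.1302]
orientation: [-180.0, 0.0, -89.6]
force: [1.2, -0.1, -2.4]
opening: 0.0252
gripper_force: 30.0
```

Emit:
play_rows:
  deltas:
    - [0, 0, 0, 0, 0, 0]
    - [0, 0, -0.03, 0, 0, 0]
    - [0, 0, -0.03, 0, 0, 0]
    - [0, 0, -0.02, 0, 0, 0]
    - [0, 0, 0, 0, 0, 0]
    - [0, 0, 0, 0, 0, 0]

```text
clock: 20.05
tool_pos: [0.4239, -0.2635, 0.0664]
orientation: [180.0, -0.0, -89.6]
force: [0.0, -0.2, -2.3]
opening: 0.0253
gripper_force: 30.0
```

Emit:
play_rows:
  deltas:
    - [0, -0.001, -0.008, 0, 0, 0]
    - [0, 0, 0, 0, 0, 0]
    - [0.015, 0, 0, 0, 0, 0]
    - [0.02, 0, 0, 0, 0, 0]
    - [0.02, 0, 0, 0, 0, 0]
    - [0.02, 0, 0, 0, 0, 0]
    - [0.015, 0, 0, 0, 0, 0]
    - [0, 0, 0, 0, 0, 0]

```text
clock: 20.85
tool_pos: [0.498, -0.2646, 0.06]
orientation: [-179.9, -0.0, -89.5]
force: [0.4, -0.2, -3.0]
opening: 0.0253
gripper_force: 30.0
```

Emit:
play_rows:
  deltas:
    - [0.005, 0, 0, 0, 0, 0]
    - [0.005, 0, 0, 0, 0, 0]
    - [0.005, 0, 0, 0, 0, 0]

```text
clock: 21.15
tool_pos: [0.5078, -0.2645, 0.0599]
orientation: [180.0, 0.0, -89.6]
force: [-0.0, 0.2, -2.4]
opening: 0.0253
gripper_force: 30.0
```

Emit:
play_rows:
  deltas:
    - [0.005, 0, 0, 0, 0, 0]
    - [0.005, 0, 0, 0, 0, 0]
    - [0.005, 0, 0, 0, 0, 0]

```text
clock: 21.45
tool_pos: [0.5195, -0.2641, 0.0595]
orientation: [179.9, 0.0, -89.6]
force: [-0.9, 2.6, -3.1]
opening: 0.0249
gripper_force: 30.0
```

Emit:
play_rows:
  deltas:
    - [0.005, 0, 0, 0, 0, 0]
    - [0, 0, 0, 0, 0, 0]
    - [0, 0, 0, 0, 0, 0]

```text
clock: 21.75
tool_pos: [0.524, -0.2641, 0.0595]
orientation: [-180.0, 0.0, -89.6]
force: [0.8, 3.9, -4.8]
opening: 0.0252
gripper_force: 30.0
```

Emit:
play_rows:
  deltas:
    - [0.004, 0, 0, 0, 0, 0]
    - [0, 0, 0, 0, 0, 0]
    - [0, 0, 0, 0, 0, 0]

```text
clock: 22.05
tool_pos: [0.5265, -0.2641, 0.0595]
orientation: [179.9, 0.0, -89.6]
force: [-1.7, 5.0, -4.1]
opening: 0.0251
gripper_force: 30.0
```

Emit:
play_rows:
  deltas:
    - [0.003, 0.002, 0, 0, 0, 0]
    - [0.004, 0, 0, 0, 0, 0]
    - [0, 0, 0, 0, 0, 0]
    - [0, 0, 0, 0, 0, 0]

```text
clock: 22.45
tool_pos: [0.5334, -0.2631, 0.0601]
orientation: [-179.9, -0.0, -89.6]
force: [-0.5, 1.2, -2.8]
opening: 0.0249
gripper_force: 30.0
```

Emit:
play_rows:
  deltas:
    - [0.004, 0, 0, 0, 0, 0]
    - [0.004, 0, 0, 0, 0, 0]
    - [0, 0, 0, 0, 0, 0]
    - [0, 0, 0, 0, 0, 0]

```text
clock: 22.85
tool_pos: [0.5394, -0.2629, 0.0598]
orientation: [-180.0, -0.0, -89.6]
force: [1.8, 1.3, -2.2]
opening: 0.0251
gripper_force: 30.0
```

Emit:
play_rows:
  deltas:
    - [0.005, 0, 0, 0, 0, 0]
    - [0.005, 0, 0, 0, 0, 0]
    - [0, 0, 0, 0, 0, 0]

```text
clock: 23.15
tool_pos: [0.5473, -0.2627, 0.0596]
orientation: [180.0, 0.0, -89.6]
force: [-0.2, 3.1, -3.0]
opening: 0.0251
gripper_force: 30.0
```

Emit:
play_rows:
  deltas:
    - [0.005, 0, 0, 0, 0, 0]
    - [0.004, 0, 0, 0, 0, 0]
    - [0, 0, 0, 0, 0, 0]

```text
clock: 23.45
tool_pos: [0.5534, -0.2626, 0.0592]
orientation: [179.9, 0.0, -89.6]
force: [-2.5, 3.5, -2.3]
opening: 0.0247
gripper_force: 30.0
```

Emit:
play_rows:
  deltas:
    - [0.004, 0.0005, 0, 0, 0, 0]
    - [0.004, 0, 0, 0, 0, 0]
    - [0, 0, 0, 0, 0, 0]
    - [0, 0, 0, 0, 0, 0]

```text
clock: 23.85
tool_pos: [0.5547, -0.2624, 0.0592]
orientation: [179.4, 0.1, -89.7]
force: [-17.5, 3.8, 10.2]
opening: 0.0254
gripper_force: 30.0
```

Emit:
play_rows:
  deltas:
    - [0.004, 0, 0, 0, 0, 0]
    - [0.003, 0, 0, 0, 0, 0]
    - [0, 0, 0, 0, 0, 0]
    - [0, 0, 0, 0, 0, 0]

```text
clock: 24.25
tool_pos: [0.5562, -0.2624, 0.0594]
orientation: [178.9, 0.1, -89.7]
force: [-29.1, 3.8, 22.8]
opening: 0.0257
gripper_force: 30.0
```

Emit:
play_rows:
  deltas:
    - [-0.01, 0, 0, 0, 0, 0]
    - [-0.01, 0, 0.001, 0, 0, 0]
    - [-0.02, 0, 0, 0, 0, 0]
    - [-0.03, 0, 0, 0, 0, 0]
    - [-0.03, 0, 0, 0, 0, 0]
    - [-0.03, 0, 0, 0, 0, 0]
    - [-0.03, 0, 0, 0, 0, 0]
    - [-0.015, 0, 0, 0, 0, 0]
    - [0, 0, 0, 0, 0, 0]
    - [0, 0, 0, 0, 0, 0]

```text
clock: 25.25
tool_pos: [0.4278, -0.2629, 0.0612]
orientation: [-179.9, -0.1, -89.6]
force: [1.0, -0.2, -2.3]
opening: 0.0252
gripper_force: 30.0
```

Emit:
play_rows:
  deltas:
    - [0, 0, 0.03, 0, 0, 0]
    - [0, 0, 0.04, 0, 0, 0]
    - [0, 0.01, 0.03, 0, 0, 0]
    - [0.006, 0.03, 0, 0, 0, 0]
    - [0.01, 0.055, 0, 0, 0, 0]
    - [0.01, 0.055, 0, 0, 0, 0]
    - [0.01, 0.055, 0, 0, 0, 0]
    - [0.01, 0.055, 0, 0, 0, 0]
    - [0.01, 0.055, 0, 0, 0, 0]
    - [0.01, 0.055, 0, 0, 0, 0]

```text
clock: 26.25
tool_pos: [0.4805, 0.0363, 0.1411]
orientation: [-179.9, 0.0, -89.5]
force: [1.9, -0.4, -2.0]
opening: 0.0252
gripper_force: 30.0
```

Emit:
play_rows:
  deltas:
    - [0.01, 0.055, 0, 0, 0, 0]
    - [0.01, 0.055, 0, 0, 0, 0]
    - [0.01, 0.055, 0, 0, 0, 0]
    - [0.01, 0.055, 0, 0, 0, 0]
    - [0.01, 0.055, 0, 0, 0, 0]
    - [0, 0.05, 0, 0, 0, 0]
    - [0, 0.005, 0, 0, 0, 0]
    - [0, 0, -0.03, 0, 0, 0]
    - [0, 0, 0, 0, 0, 0]

```text
clock: 27.15
tool_pos: [0.5179, 0.2973, 0.1136]
orientation: [179.8, -0.2, -89.6]
force: [-1.0, -0.5, -3.3]
opening: 0.0255
gripper_force: 30.0
```

Emit:
play_rows:
  deltas:
    - [0.004, 0, -0.03, 0, 0, 0]
    - [0, 0, -0.03, 0, 0, 0]
    - [0, 0, -0.01, 0, 0, 0]
    - [0, 0, 0, 0, 0, 0]
    - [0, 0, 0, 0, 0, 0]

```text
clock: 27.65
tool_pos: [0.523, 0.2979, 0.0617]
orientation: [-179.9, 0.0, -89.6]
force: [0.1, 0.6, -2.7]
opening: 0.0255
gripper_force: 30.0
```

Emit:
play_rows:
  deltas:
    - [0, 0, -0.007, 0, 0, 0]
    - [0, 0, 0, 0, 0, 0]
    - [0, 0, 0, 0, 0, 0]

```text
clock: 27.95
tool_pos: [0.5228, 0.2981, 0.0559]
orientation: [-179.9, 0.1, -89.6]
force: [1.3, 0.7, -1.0]
opening: 0.0254
gripper_force: 30.0
```

Emit:
play_rows:
  deltas:
    - [0, 0, 0, 0, 0, 0]
    - [0, 0, 0, 0, 0, 0]
    - [0, 0, 0, 0, 0, 0]
    - [0, 0, 0.03, 0, 0, 0]
    - [0, 0, 0.05, 0, 0, 0]
    - [0.01, -0.05, 0.03, 0, 0, 0]
    - [0.01, -0.055, 0, 0, 0, 0]
    - [0.01, -0.055, 0, 0, 0, 0]
    - [0.01, -0.055, 0, 0, 0, 0]
    - [0, 0, 0, 0, 0, 0]
  gripper: 0.1

```text
clock: 28.95
tool_pos: [0.554, 0.1212, 0.1431]
orientation: [180.0, -0.0, -89.8]
force: [-0.3, 1.1, -0.1]
opening: 0.0481
gripper_force: 0.0
```

Run:
```python
from h import *
print(get_obs()['tool_pos'])
blobs('top');blobs('scene')
```

```text
[0.55403754 0.12117275 0.14308183]
top [393. 127.] [ 0.8635 -0.3688  0.065 ] 0.066 [22.  27.5 36. ]
top [325. 139.] [ 0.7799 -0.1414  0.0651] 0.067 [ 83.5  96.  110. ]
top [352. 162.] [ 0.7147 -0.226   0.0642] 0.06 [53. 41. 44.]
top [253. 175.] [0.6622 0.0675 0.0594] 0.061 [197.5 207.5 218.5]
top [299. 182.] [ 0.6469 -0.0679  0.0601] 0.063 [209. 219. 230.]
scene [470. 183.] [0.5229 0.296  0.0626] 0.067 [152. 155. 156.]
scene [468. 207.] [0.5937 0.2807 0.0627] 0.067 [150.5 153.  154.5]
scene [324. 224.] [ 0.6489 -0.0664  0.0606] 0.062 [160. 165. 168.]
scene [381. 231.] [0.6635 0.0698 0.0601] 0.063 [154.  157.  159.5]
scene [256. 255.] [ 0.7291 -0.2255  0.0652] 0.062 [75. 64. 67.]
scene [291. 290.] [ 0.8081 -0.1396  0.0654] 0.064 [105. 113. 122.]
```

Emit:
play_rows:
  deltas:
    - [0.045, -0.022, 0, 0, 0, 0]
    - [0.045, -0.022, 0, 0, 0, 0]
    - [0.046, -0.022, 0, 0, 0, 0]
    - [0, 0, -0.03, 0, 0, 0]
    - [0, 0, -0.03, 0, 0, 0]
    - [0, 0, 0, 0, 0, 0]

```text
clock: 29.65
tool_pos: [0.6608, 0.0731, 0.091]
orientation: [179.6, -0.1, -89.6]
force: [-0.9, 0.1, -1.0]
opening: 0.0481
gripper_force: 0.0
```

Emit:
play_rows:
  deltas:
    - [0.002, -0.005, -0.025, 0, 0, 0]
    - [0, 0, -0.026, 0, 0, 0]
    - [0, 0, 0, 0, 0, 0]
    - [0, 0, 0, 0, 0, 0]

```text
clock: 30.05
tool_pos: [0.665, 0.0696, 0.0552]
orientation: [-180.0, -0.0, -89.5]
force: [0.9, 0.2, 0.4]
opening: 0.0477
gripper_force: 0.0
```

Emit:
play_rows:
  deltas:
    - [0, 0, 0, 0, 0, 0]
    - [0, 0, 0, 0, 0, 0]
    - [0, 0, 0, 0, 0, 0]
    - [0, 0, 0, 0, 0, 0]
    - [0, 0, 0, 0, 0, 0]
  gripper: -1

```text
clock: 30.55
tool_pos: [0.6642, 0.0687, 0.0549]
orientation: [180.0, -0.0, -89.6]
force: [-4.4, 0.3, 5.7]
opening: 0.0253
gripper_force: 30.0
```

Emit:
play_rows:
  deltas:
    - [0, 0, 0.04, 0, 0, 0]
    - [0, 0, 0.05, 0, 0, 0]
    - [-0.02, -0.03, 0.01, 0, 0, 0]
    - [-0.033, -0.045, 0, 0, 0, 0]
    - [-0.033, -0.045, 0, 0, 0, 0]
    - [-0.033, -0.045, 0, 0, 0, 0]
    - [-0.033, -0.045, 0, 0, 0, 0]
    - [-0.033, -0.045, 0, 0, 0, 0]
    - [-0.033, -0.045, 0, 0, 0, 0]
    - [-0.033, -0.045, 0, 0, 0, 0]

```text
clock: 31.55
tool_pos: [0.4623, -0.2084, 0.134]
orientation: [180.0, 0.0, -89.6]
force: [1.5, -1.2, -3.1]
opening: 0.0254
gripper_force: 30.0
```

Emit:
play_rows:
  deltas:
    - [-0.033, -0.045, 0, 0, 0, 0]
    - [-0.0165, -0.026, 0, 0, 0, 0]
    - [0, 0, -0.03, 0, 0, 0]
    - [0, 0, -0.03, 0, 0, 0]
    - [0, 0, -0.02, 0, 0, 0]
    - [0, 0, 0, 0, 0, 0]
    - [0, 0, 0, 0, 0, 0]

```text
clock: 32.25
tool_pos: [0.4242, -0.2641, 0.0703]
orientation: [180.0, -0.0, -89.6]
force: [0.6, -0.3, -4.0]
opening: 0.0252
gripper_force: 30.0
```

Emit:
play_rows:
  deltas:
    - [0, -0.0005, -0.008, 0, 0, 0]
    - [0, 0, 0, 0, 0, 0]
    - [0.015, 0, 0, 0, 0, 0]
    - [0.02, 0, 0, 0, 0, 0]
    - [0.02, 0, 0, 0, 0, 0]
    - [0.02, 0, 0, 0, 0, 0]
    - [0.015, 0, 0, 0, 0, 0]
    - [0, 0, 0, 0, 0, 0]

```text
clock: 33.05
tool_pos: [0.4985, -0.2645, 0.064]
orientation: [-179.9, -0.0, -89.5]
force: [0.7, -0.5, -3.8]
opening: 0.0253
gripper_force: 30.0
```

Emit:
play_rows:
  deltas:
    - [0.005, 0, 0, 0, 0, 0]
    - [0.005, 0, 0, 0, 0, 0]
    - [0.005, 0, 0, 0, 0, 0]

```text
clock: 33.35
tool_pos: [0.5082, -0.2645, 0.0639]
orientation: [180.0, 0.0, -89.6]
force: [-0.7, 0.6, -3.8]
opening: 0.0255
gripper_force: 30.0
```

Emit:
play_rows:
  deltas:
    - [0.005, 0, 0, 0, 0, 0]
    - [0.005, 0, 0, 0, 0, 0]
    - [0, 0, 0, 0, 0, 0]

```text
clock: 33.65
tool_pos: [0.516, -0.2644, 0.0636]
orientation: [179.9, 0.0, -89.6]
force: [-0.9, 0.8, -3.0]
opening: 0.0256
gripper_force: 30.0
```

Emit:
play_rows:
  deltas:
    - [0.005, 0, 0, 0, 0, 0]
    - [0.004, 0, 0, 0, 0, 0]
    - [0, 0, 0, 0, 0, 0]
    - [0, 0, 0, 0, 0, 0]

```text
clock: 34.05
tool_pos: [0.5179, -0.2643, 0.0632]
orientation: [179.4, 0.1, -89.7]
force: [-15.1, 1.3, 8.2]
opening: 0.025
gripper_force: 30.0
```

Emit:
play_rows:
  deltas:
    - [0.005, 0, 0, 0, 0, 0]
    - [0.003, 0, 0, 0, 0, 0]
    - [0, 0, 0, 0, 0, 0]
    - [0, 0, 0, 0, 0, 0]

```text
clock: 34.45
tool_pos: [0.519, -0.2644, 0.0634]
orientation: [178.9, 0.1, -89.7]
force: [-30.5, 3.3, 24.4]
opening: 0.0255
gripper_force: 30.0
```

Emit:
play_rows:
  deltas:
    - [-0.01, 0, 0, 0, 0, 0]
    - [-0.01, 0, 0.001, 0, 0, 0]
    - [-0.02, 0, 0, 0, 0, 0]
    - [-0.03, 0, 0, 0, 0, 0]
    - [-0.03, 0, 0, 0, 0, 0]
    - [-0.03, 0, 0, 0, 0, 0]
    - [-0.005, 0, 0, 0, 0, 0]
    - [0, 0, 0, 0, 0, 0]
    - [0, 0, 0, 0, 0, 0]

```text
clock: 35.35
tool_pos: [0.4233, -0.2648, 0.0651]
orientation: [-179.9, -0.0, -89.6]
force: [0.8, -0.5, -3.4]
opening: 0.0257
gripper_force: 30.0
```

Emit:
play_rows:
  deltas:
    - [0, 0, 0.03, 0, 0, 0]
    - [0, 0, 0.04, 0, 0, 0]
    - [0.01, 0.01, 0.03, 0, 0, 0]
    - [0.01, 0.03, 0, 0, 0, 0]
    - [0.01, 0.055, 0, 0, 0, 0]
    - [0.01, 0.055, 0, 0, 0, 0]
    - [0, 0.055, 0, 0, 0, 0]
    - [0, 0.055, 0, 0, 0, 0]
    - [0, 0.055, 0, 0, 0, 0]
    - [0, 0.055, 0, 0, 0, 0]

```text
clock: 36.35
tool_pos: [0.4546, 0.034, 0.145]
orientation: [-179.9, 0.0, -89.6]
force: [2.0, 0.4, -3.7]
opening: 0.0252
gripper_force: 30.0
```

Emit:
play_rows:
  deltas:
    - [0, 0.055, 0, 0, 0, 0]
    - [0, 0.055, 0, 0, 0, 0]
    - [0, 0.055, 0, 0, 0, 0]
    - [0, 0.055, 0, 0, 0, 0]
    - [-0.003, 0.055, 0, 0, 0, 0]
    - [-0.004, 0.055, 0, 0, 0, 0]
    - [0, 0.02, 0, 0, 0, 0]
    - [0, 0, -0.03, 0, 0, 0]
    - [0, 0, 0, 0, 0, 0]

```text
clock: 37.25
tool_pos: [0.4469, 0.3112, 0.1178]
orientation: [179.8, -0.2, -89.6]
force: [-0.7, -1.7, -3.7]
opening: 0.025
gripper_force: 30.0
```

Emit:
play_rows:
  deltas:
    - [0.003, -0.005, -0.03, 0, 0, 0]
    - [0, 0, -0.03, 0, 0, 0]
    - [0, 0, -0.01, 0, 0, 0]
    - [0, 0, 0, 0, 0, 0]
    - [0, 0, 0, 0, 0, 0]

```text
clock: 37.75
tool_pos: [0.4513, 0.3079, 0.0657]
orientation: [-179.9, 0.0, -89.6]
force: [0.6, 0.2, -2.8]
opening: 0.0253
gripper_force: 30.0
```

Emit:
play_rows:
  deltas:
    - [0, 0, -0.0065, 0, 0, 0]
    - [0, 0, 0, 0, 0, 0]
    - [0, 0, 0, 0, 0, 0]

```text
clock: 38.05
tool_pos: [0.4508, 0.3078, 0.0599]
orientation: [-180.0, 0.0, -89.6]
force: [0.4, 0.0, -2.6]
opening: 0.0252
gripper_force: 30.0
```

Emit:
play_rows:
  deltas:
    - [0, 0, 0, 0, 0, 0]
    - [0, 0, 0, 0, 0, 0]
    - [0, 0, 0, 0, 0, 0]
    - [0, 0, 0.03, 0, 0, 0]
    - [0, 0, 0.05, 0, 0, 0]
    - [0.02, -0.05, 0.03, 0, 0, 0]
    - [0.03, -0.05, 0, 0, 0, 0]
    - [0.03, -0.05, 0, 0, 0, 0]
    - [0.03, -0.05, 0, 0, 0, 0]
    - [0, -0.04, 0, 0, 0, 0]
  gripper: 0.1

```text
clock: 39.05
tool_pos: [0.5408, 0.1136, 0.1476]
orientation: [-179.9, -0.0, -89.6]
force: [-0.7, 0.3, -0.0]
opening: 0.0481
gripper_force: 0.0
```

Run:
```python
from h import *
print(get_obs()['tool_pos'])
blobs('top');blobs('scene')
```

```text
[0.54078802 0.11361787 0.14762013]
top [392. 126.] [ 0.8639 -0.3622  0.0651] 0.065 [24. 29. 37.]
top [324. 139.] [ 0.7803 -0.1412  0.0658] 0.067 [ 83.  97. 111.]
top [352. 162.] [ 0.7153 -0.2262  0.0651] 0.06 [55.  41.5 43. ]
top [299. 182.] [ 0.6473 -0.0678  0.0603] 0.061 [208.5 218.5 229. ]
top [166. 246.] [0.4507 0.3064 0.0622] 0.066 [179. 188. 198.]
scene [471. 159.] [0.4522 0.3078 0.0626] 0.066 [126. 131. 133.]
scene [470. 182.] [0.5238 0.2962 0.0631] 0.067 [148.5 151.  153. ]
scene [467. 207.] [0.5924 0.281  0.0624] 0.067 [150. 153. 154.]
scene [323. 224.] [ 0.6479 -0.0664  0.0598] 0.062 [160. 164. 167.]
scene [256. 255.] [ 0.7284 -0.2247  0.0649] 0.063 [79.  63.  66.5]
scene [290. 290.] [ 0.8086 -0.1397  0.065 ] 0.064 [105. 112. 121.]
```

Emit:
play_rows:
  deltas:
    - [0.027, -0.045, 0, 0, 0, 0]
    - [0.027, -0.045, 0, 0, 0, 0]
    - [0.027, -0.045, 0, 0, 0, 0]
    - [0.027, -0.045, 0, 0, 0, 0]
    - [0.026, -0.046, 0, 0, 0, 0]
    - [0, 0, -0.03, 0, 0, 0]
    - [0, 0, -0.03, 0, 0, 0]
    - [0, 0, 0, 0, 0, 0]
    - [0, 0, 0, 0, 0, 0]

```text
clock: 40.05
tool_pos: [0.6459, -0.065, 0.0996]
orientation: [180.0, -0.0, -89.5]
force: [-0.8, 0.5, -0.1]
opening: 0.0482
gripper_force: 0.0
```

Emit:
play_rows:
  deltas:
    - [0.002, -0.002, -0.03, 0, 0, 0]
    - [0, 0, -0.031, 0, 0, 0]
    - [0, 0, 0, 0, 0, 0]
    - [0, 0, 0, 0, 0, 0]

```text
clock: 40.45
tool_pos: [0.6482, -0.0664, 0.0521]
orientation: [-179.9, -0.0, -89.5]
force: [-0.1, -0.6, 0.4]
opening: 0.0483
gripper_force: 0.0
```

Emit:
play_rows:
  deltas:
    - [0, 0, 0, 0, 0, 0]
    - [0, 0, 0, 0, 0, 0]
    - [0, 0, 0, 0, 0, 0]
    - [0, 0, 0, 0, 0, 0]
    - [0, 0, 0, 0, 0, 0]
  gripper: -1

```text
clock: 40.95
tool_pos: [0.6477, -0.0668, 0.0515]
orientation: [-180.0, 0.0, -89.6]
force: [-1.7, 0.6, 5.6]
opening: 0.0249
gripper_force: 30.0
```

Emit:
play_rows:
  deltas:
    - [0, 0, 0.04, 0, 0, 0]
    - [0, 0, 0.05, 0, 0, 0]
    - [-0.04, -0.035, 0.01, 0, 0, 0]
    - [-0.04, -0.035, 0, 0, 0, 0]
    - [-0.04, -0.035, 0, 0, 0, 0]
    - [-0.04, -0.035, 0, 0, 0, 0]
    - [-0.04, -0.035, 0, 0, 0, 0]
    - [-0.04, -0.035, 0, 0, 0, 0]
    - [-0.04, -0.037, 0, 0, 0, 0]
    - [0, 0, 0, 0, 0, 0]

```text
clock: 41.95
tool_pos: [0.4189, -0.2662, 0.1301]
orientation: [179.9, 0.1, -89.8]
force: [1.0, 1.2, -2.4]
opening: 0.0254
gripper_force: 30.0
```

Emit:
play_rows:
  deltas:
    - [0, 0, -0.03, 0, 0, 0]
    - [0, 0, -0.03, 0, 0, 0]
    - [0, 0, -0.02, 0, 0, 0]
    - [0, 0, 0, 0, 0, 0]
    - [0, 0, 0, 0, 0, 0]

```text
clock: 42.45
tool_pos: [0.4234, -0.2645, 0.0667]
orientation: [180.0, 0.0, -89.6]
force: [0.6, -0.6, -1.5]
opening: 0.0251
gripper_force: 30.0
```

Emit:
play_rows:
  deltas:
    - [0, 0, -0.008, 0, 0, 0]
    - [0, 0, 0, 0, 0, 0]
    - [0.015, 0, 0, 0, 0, 0]
    - [0.02, 0, 0, 0, 0, 0]
    - [0.02, 0, 0, 0, 0, 0]
    - [0.02, 0, 0, 0, 0, 0]
    - [0.015, 0, 0, 0, 0, 0]
    - [0, 0, 0, 0, 0, 0]

```text
clock: 43.25
tool_pos: [0.4976, -0.2646, 0.0604]
orientation: [-179.9, -0.0, -89.5]
force: [0.7, 0.3, -3.5]
opening: 0.0255
gripper_force: 30.0
```

Emit:
play_rows:
  deltas:
    - [0.005, 0, 0, 0, 0, 0]
    - [0.005, 0, 0, 0, 0, 0]
    - [0.005, 0, 0, 0, 0, 0]
    - [0, 0, 0, 0, 0, 0]

```text
clock: 43.65
tool_pos: [0.5078, -0.2646, 0.0603]
orientation: [-180.0, -0.0, -89.6]
force: [-0.1, 0.2, -2.0]
opening: 0.025
gripper_force: 30.0
```

Emit:
play_rows:
  deltas:
    - [0.005, 0, 0, 0, 0, 0]
    - [0.005, 0, 0, 0, 0, 0]
    - [0.004, 0, 0, 0, 0, 0]
    - [0, 0, 0, 0, 0, 0]

```text
clock: 44.05
tool_pos: [0.5192, -0.2645, 0.0602]
orientation: [-180.0, -0.0, -89.6]
force: [-0.3, 0.5, -2.4]
opening: 0.0254
gripper_force: 30.0
```

Free past the near-band wedge positions; going on.

Emit:
play_rows:
  deltas:
    - [0.006, 0, 0, 0, 0, 0]
    - [0.006, 0, 0, 0, 0, 0]
    - [0.006, 0, 0, 0, 0, 0]
    - [0, 0, 0, 0, 0, 0]

```text
clock: 44.45
tool_pos: [0.5339, -0.2645, 0.0602]
orientation: [-180.0, -0.0, -89.6]
force: [0.1, 0.2, -2.7]
opening: 0.0257
gripper_force: 30.0
```

Emit:
play_rows:
  deltas:
    - [0.006, 0, 0, 0, 0, 0]
    - [0.006, 0, 0, 0, 0, 0]
    - [0, 0, 0, 0, 0, 0]

```text
clock: 44.75
tool_pos: [0.5435, -0.2645, 0.0602]
orientation: [-180.0, -0.0, -89.6]
force: [0.5, -0.5, -1.5]
opening: 0.025
gripper_force: 30.0
```

Emit:
play_rows:
  deltas:
    - [0.005, 0, 0, 0, 0, 0]
    - [0.005, 0, 0, 0, 0, 0]
    - [0, 0, 0, 0, 0, 0]

```text
clock: 45.05
tool_pos: [0.5512, -0.2644, 0.0601]
orientation: [-180.0, 0.0, -89.6]
force: [0.3, 0.3, -2.9]
opening: 0.0253
gripper_force: 30.0
```

Emit:
play_rows:
  deltas:
    - [0.006, 0, 0, 0, 0, 0]
    - [0.006, 0, 0, 0, 0, 0]
    - [0, 0, 0, 0, 0, 0]

```text
clock: 45.35
tool_pos: [0.5601, -0.2642, 0.0598]
orientation: [179.9, 0.0, -89.6]
force: [-1.5, 3.3, -3.7]
opening: 0.0256
gripper_force: 30.0
```

Emit:
play_rows:
  deltas:
    - [0.006, 0, 0, 0, 0, 0]
    - [0.006, 0, 0, 0, 0, 0]
    - [0, 0, 0, 0, 0, 0]

```text
clock: 45.65
tool_pos: [0.5623, -0.2642, 0.0599]
orientation: [179.2, 0.1, -89.7]
force: [-23.8, 5.0, 18.8]
opening: 0.0255
gripper_force: 30.0
```

Emit:
play_rows:
  deltas:
    - [0.005, 0, 0, 0, 0, 0]
    - [0.005, 0, 0, 0, 0, 0]
    - [0, 0, 0, 0, 0, 0]
    - [0, 0, 0, 0, 0, 0]

```text
clock: 46.05
tool_pos: [0.5651, -0.2645, 0.0602]
orientation: [178.7, 0.1, -89.7]
force: [-38.1, 5.6, 33.6]
opening: 0.0258
gripper_force: 30.0
```

Emit:
play_rows:
  deltas:
    - [-0.01, 0, 0, 0, 0, 0]
    - [-0.012, 0, 0.001, 0, 0, 0]
    - [-0.02, 0, 0, 0, 0, 0]
    - [-0.03, 0, 0, 0, 0, 0]
    - [-0.03, 0, 0, 0, 0, 0]
    - [-0.03, 0, 0, 0, 0, 0]
    - [-0.03, 0, 0, 0, 0, 0]
    - [-0.03, 0, 0, 0, 0, 0]
    - [0, 0, 0, 0, 0, 0]
    - [0, 0, 0, 0, 0, 0]

```text
clock: 47.05
tool_pos: [0.4252, -0.265, 0.0618]
orientation: [-179.9, -0.1, -89.6]
force: [1.4, 0.6, -1.4]
opening: 0.0251
gripper_force: 30.0
```

Emit:
play_rows:
  deltas:
    - [0, 0, 0.03, 0, 0, 0]
    - [0, 0, 0.04, 0, 0, 0]
    - [0, 0.01, 0.03, 0, 0, 0]
    - [0.007, 0.03, 0, 0, 0, 0]
    - [0.01, 0.055, 0, 0, 0, 0]
    - [0.01, 0.055, 0, 0, 0, 0]
    - [0.01, 0.055, 0, 0, 0, 0]
    - [0.01, 0.055, 0, 0, 0, 0]
    - [0.01, 0.055, 0, 0, 0, 0]
    - [0.01, 0.055, 0, 0, 0, 0]

```text
clock: 48.05
tool_pos: [0.4793, 0.0342, 0.1417]
orientation: [-179.9, 0.0, -89.5]
force: [2.1, -0.8, -3.2]
opening: 0.0253
gripper_force: 30.0
```

Emit:
play_rows:
  deltas:
    - [0.01, 0.055, 0, 0, 0, 0]
    - [0.01, 0.055, 0, 0, 0, 0]
    - [0.01, 0.055, 0, 0, 0, 0]
    - [0.01, 0.05, 0, 0, 0, 0]
    - [0, 0.04, 0, 0, 0, 0]
    - [0, 0, 0, 0, 0, 0]
    - [0, 0, -0.03, 0, 0, 0]
    - [0, 0, -0.03, 0, 0, 0]
    - [0, 0, 0, 0, 0, 0]
    - [0, 0, 0, 0, 0, 0]

```text
clock: 49.05
tool_pos: [0.5104, 0.2356, 0.0932]
orientation: [-180.0, -0.0, -89.6]
force: [0.4, -0.1, -2.3]
opening: 0.0251
gripper_force: 30.0
```

Emit:
play_rows:
  deltas:
    - [0, 0, -0.03, 0, 0, 0]
    - [0, 0, -0.015, 0, 0, 0]
    - [0, 0, 0, 0, 0, 0]
    - [0, 0, 0, 0, 0, 0]

```text
clock: 49.45
tool_pos: [0.5102, 0.2357, 0.0578]
orientation: [-180.0, 0.0, -89.6]
force: [-0.3, -0.1, -2.3]
opening: 0.0254
gripper_force: 30.0
```

Emit:
play_rows:
  deltas:
    - [0, 0, 0, 0, 0, 0]
    - [0, 0, 0, 0, 0, 0]
    - [0, 0, 0, 0, 0, 0]
    - [0, 0, 0.03, 0, 0, 0]
    - [0, 0, 0.05, 0, 0, 0]
    - [-0.01, -0.04, 0.03, 0, 0, 0.045]
    - [-0.01, -0.05, 0, 0, 0, 0.045]
    - [-0.01, -0.05, 0, 0, 0, 0.045]
    - [-0.01, -0.05, 0, 0, 0, 0.045]
    - [-0.01, -0.05, 0, 0, 0, 0.045]
  gripper: 0.1

```text
clock: 50.45
tool_pos: [0.4694, 0.0422, 0.1456]
orientation: [-179.9, -0.0, -48.7]
force: [1.3, -0.3, -0.3]
opening: 0.0482
gripper_force: 0.0
```

Run:
```python
from h import *
print(get_obs()['tool_pos'])
blobs('top');p,W=blobs('scene')
e=(abs(W[...,2]-.03)<.006)&(abs(W[...,1]+.2)<.09)&(abs(W[...,0]-.457)<.009)&(p.min(-1)>110);print('tab',e.sum(),np.median(W[e],0))
```

```text
[0.46940399 0.04220465 0.14563658]
top [391. 126.] [ 0.8629 -0.3613  0.0651] 0.065 [22. 27. 35.]
top [324. 138.] [ 0.7835 -0.1399  0.0653] 0.067 [ 80.   93.5 108. ]
top [352. 162.] [ 0.7149 -0.2259  0.0645] 0.061 [51. 40. 42.]
top [179. 197.] [0.5922 0.2792 0.0623] 0.067 [195. 205. 217.]
top [172. 221.] [0.5233 0.2938 0.0631] 0.066 [198. 207. 219.]
scene [472. 159.] [0.4508 0.308  0.0621] 0.067 [140. 147. 154.]
scene [446. 178.] [0.5122 0.2363 0.0632] 0.067 [150.5 152.  154. ]
scene [470. 182.] [0.5237 0.2956 0.0626] 0.067 [148.  149.5 152. ]
scene [468. 207.] [0.5936 0.2808 0.0625] 0.067 [148. 151. 152.]
scene [256. 255.] [ 0.7282 -0.2252  0.0648] 0.062 [79. 63. 66.]
scene [291. 290.] [ 0.8084 -0.1387  0.065 ] 0.064 [103.  111.5 119.5]
tab 73 [ 0.45722188 -0.18367183  0.03098141]
```

Emit:
play_rows:
  deltas:
    - [-0.002, -0.04, 0, 0, 0, 0.0387]
    - [-0.002, -0.04, 0, 0, 0, 0.0387]
    - [-0.002, -0.04, 0, 0, 0, 0.0387]
    - [-0.002, -0.04, 0, 0, 0, 0.0387]
    - [-0.002, -0.04, 0, 0, 0, 0.0387]
    - [-0.002, -0.04, 0, 0, 0, 0.0387]
    - [-0.002, -0.042, 0, 0, 0, 0.0387]
    - [0, 0, -0.04, 0, 0, 0]
    - [0, 0, -0.04, 0, 0, 0]
    - [0, 0, 0, 0, 0, 0]
  gripper: -1

```text
clock: 51.55
tool_pos: [0.456, -0.1821, 0.0781]
orientation: [-180.0, 0.4, -0.5]
force: [-1.1, 0.1, 0.7]
opening: 0.0005
gripper_force: 0.0
```

Emit:
play_rows:
  deltas:
    - [0, 0, 0, 0, 0, 0]
    - [0, 0, 0, 0, 0, 0]

```text
clock: 51.75
tool_pos: [0.4599, -0.1819, 0.0826]
orientation: [180.0, -0.1, -0.3]
force: [0.8, -0.3, -0.2]
opening: 0.0008
gripper_force: 0.0
```

Emit:
play_rows:
  deltas:
    - [-0.003, -0.002, -0.02, 0, 0, 0]
    - [0, 0, -0.015, 0, 0, 0]
    - [0, 0, -0.01, 0, 0, 0]
    - [0, 0, -0.007, 0, 0, 0]
    - [0, 0, 0, 0, 0, 0]
    - [0, 0, 0, 0, 0, 0]

```text
clock: 52.35
tool_pos: [0.4572, -0.184, 0.0412]
orientation: [180.0, -0.1, -0.3]
force: [-4.4, -0.4, 12.4]
opening: 0.0004
gripper_force: 6.4
```

Emit:
play_rows:
  deltas:
    - [0, 0, 0.001, 0, 0, 0]
    - [0, -0.005, 0, 0, 0, 0]
    - [0, -0.01, 0, 0, 0, 0]
    - [0, -0.0125, 0, 0, 0, 0]
    - [0, -0.0125, 0, 0, 0, 0]
    - [0, -0.0125, 0, 0, 0, 0]
    - [0, -0.0125, 0, 0, 0, 0]
    - [0, -0.0125, 0, 0, 0, 0]
    - [0, -0.0125, 0, 0, 0, 0]
    - [0, -0.0125, 0, 0, 0, 0]

```text
clock: 53.35
tool_pos: [0.4569, -0.266, 0.0414]
orientation: [180.0, -0.1, -0.3]
force: [-0.4, 4.8, 5.6]
opening: 0.0006
gripper_force: 2.9
```

Emit:
play_rows:
  deltas:
    - [0, -0.004, 0, 0, 0, 0]
    - [0, 0, 0, 0, 0, 0]
    - [0, 0, 0, 0, 0, 0]

```text
clock: 53.65
tool_pos: [0.4573, -0.2694, 0.0416]
orientation: [179.9, -0.1, -0.3]
force: [-0.9, -0.6, 6.0]
opening: 0.0007
gripper_force: 2.9
```

Emit:
play_rows:
  deltas:
    - [0, 0.002, 0.01, 0, 0, 0]
    - [0, 0, 0.03, 0, 0, 0]
    - [0, 0, 0.06, 0, 0, 0]
    - [0, 0, 0.06, 0, 0, 0]
    - [0, 0.05, 0.03, 0, 0, 0]
    - [0, 0.06, 0, 0, 0, 0]
    - [0, 0.06, 0, 0, 0, 0]
    - [0, 0.06, 0, 0, 0, 0]
    - [0, 0, 0, 0, 0, 0]

```text
clock: 54.55
tool_pos: [0.4565, -0.0787, 0.1936]
orientation: [-179.9, -0.1, 0.0]
force: [0.2, -0.6, 1.0]
opening: 0.0005
gripper_force: 0.0
```

Run:
```python
from h import *
print(get_obs()['tool_pos'],get_obs()['force'])
for n in('top','scene'):
    p,W=blobs(n)
    e=(abs(W[...,2]-.028)<.009)&(abs(W[...,1]+.24)<.05)&(abs(W[...,0]-.457)<.009)&(p.min(-1)>110);print('tab',e.sum(),W[e].mean(0),np.ptp(W[e],axis=0))
    if n=='scene': a=cv2.resize(p[130:240,210:320],(500,500)); b=cv2.resize(p[130:250,410:500],(375,500)); cv2.imwrite('pics/f.png',cv2.resize(cv2.hconcat([a,b]),(790,450)))
```

```text
[ 0.45647002 -0.07867163  0.19356898] [ 0.16283852 -0.55525998  0.98096669]
top [391. 126.] [ 0.8637 -0.3614  0.065 ] 0.066 [22.  26.  34.5]
top [324. 139.] [ 0.7802 -0.1414  0.0654] 0.064 [ 80.  91. 104.]
top [352. 162.] [ 0.7147 -0.2259  0.0646] 0.061 [50. 40. 42.]
top [179. 197.] [0.5922 0.2801 0.0618] 0.065 [194.  206.  217.5]
top [172. 221.] [0.5235 0.2942 0.0629] 0.066 [195.5 206.5 218. ]
top [192. 225.] [0.5116 0.2336 0.0636] 0.067 [202. 211. 223.]
tab 81 [ 0.45671134 -0.26343936  0.02892924] [0.01786212 0.03727569 0.01634825]
scene [472. 159.] [0.4506 0.3075 0.0626] 0.066 [143. 148. 156.]
scene [446. 178.] [0.5117 0.2357 0.0628] 0.067 [151. 153. 155.]
scene [470. 183.] [0.5227 0.2962 0.0624] 0.067 [147. 150. 153.]
scene [468. 207.] [0.5927 0.2809 0.0627] 0.067 [149. 152. 154.]
scene [256. 255.] [ 0.7281 -0.2254  0.0654] 0.062 [76.5 63.5 66. ]
scene [291. 290.] [ 0.8083 -0.1385  0.0648] 0.065 [103. 111. 119.]
tab 88 [ 0.45775714 -0.2620972   0.02999358] [0.01767866 0.04478149 0.01520367]
```

View pics/f.png

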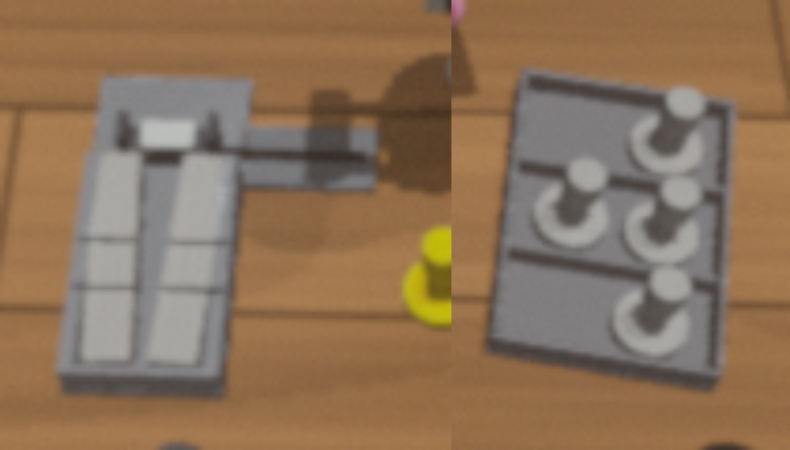

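The gate sits centred at the mouth (168,133), and four spools stand in their bays. One check of the tab's height.

Run:
```python
from h import *
for n in('top','scene'):
    p,d,m=snap(n);W=cloud(d,m);z0=np.load(n+'0.npz')
    for a,b in((z0['p'],z0['W']),(p,W)):
        a=a.astype(int);e=(abs(b[...,1]+.2635)<.012)&(abs(b[...,0]-.457)<.007)
        print(n,e.sum(),np.median(b[e],0).round(4))
        e=(abs(b[...,2]-.03)<.009)&(abs(b[...,1]+.2635)<.024)&(abs(b[...,0]-.458)<.009)&(a.min(-1)>130);print(np.percentile(b[e][:,1],[2,50,98]).round(4))
```

```text
top 42 [ 0.4574 -0.2633  0.0299]
[-0.2816 -0.2636 -0.2488]
top 44 [ 0.4572 -0.2636  0.0294]
[-0.2817 -0.2636 -0.2457]
scene 46 [ 0.4574 -0.263   0.03  ]
[-0.2816 -0.264  -0.2473]
scene 40 [ 0.4576 -0.2635  0.0302]
[-0.2828 -0.2608 -0.245 ]
```

Tab is up at its starting height, and the gate is back in its starting place.

```bash
python3 -c "
from plant import *
print(close_job())"
```

```text
the job is handed in; nothing more can be done
None
```

I gauged all four spools and stood them upright in their bays: one near, two middle, one far. The gate is shut with its tab up, and I've handed the job in; no verdict came back.

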